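# Open the combination-locked caddy

## Robot

A 6-joint arm with a two-finger parallel gripper is mounted at the origin on the work surface. World frame = base frame: x ahead of the robot, y to its left, z up, the work surface at z = 0. Lengths are in mm, angles in rad, forces in N, time in s.
With the tool pointing down it reaches from about 300 to 1000 mm from the base axis. Payload 5.1 kg.
Tool frame: the origin (TCP) lies at the very end of the fingers, on their centre line; the grasp point (between the pads) lies 19 mm behind it; z points along the fingers, y is the line along which they close (so a half turn about z gives the same grasp; the last joint's range is limited). The gripper opens to 95 mm and grips with 3 to 60 N. Pads are 20 mm wide; open, the fingers measure 119 mm over their backs; the gripper's body (75 mm by 180 mm) begins 59 mm behind the grasp point.
Start: joints at [1.122, 0.124, 1.65, -0, 1.367, -0.083], TCP at [232.522, 606.974, 181.356] pointing down, gripper open.
Joint ranges: [-2.61, 2.61], [-1.02, 2.33], [0.03, 2.71], [-1.35, 4.49], [0.32, 2.68], [-2.91, 2.91]. Speed limits (rad/s): [2.57, 2.57, 3.14, 3.14, 3.14, 3.14].

## Interface

Orientations are given as a unit quaternion [x, y, z, w].
In Python, from plant import arm gives the robot as it stands. The module is installed in compiled form; this text tells all that it offers.
- The arm moves only by the tool play_rows, never from a script. Its argument "deltas" is a list of rows, each an object of numbers: "x", "y", "z": the shift along the tool's x, y, z in cm; "ax", "ay", "az": the turn, a rotation vector about the tool's x, y, z in rad. In form: [{"x": .., "y": .., "z": .., "ax": .., "ay": .., "az": ..}, ...]. A call has 1 to 20 rows; each row is the pose to reach, as a shift and turn from the pose commanded when the call began, along the tool's axes at that moment; what a row does not reach only later rows make up. A row lasts 1/8 s, in which the tool goes at most 62.5 mm and 10.7 degrees, less where a joint would pass 70% of its speed; a pose out of reach is approached as far as the arm can. A call with a gripper value outside its range is refused whole. "gripper" is the finger opening in cm, from 0 to 9.51, set as the call begins (left out, the last holds). The fingers move at their own pace and stop on an object; "squeeze" is the grip in N (left out, the last holds). Time passes only in rows, so rows that repeat a pose let the fingers close. It gives the time, the measured TCP pose, the force, the opening and the grip force at its end, in the units of the state.
- arm.sense(): the state, without advancing time (a new reading comes with each control period).
- arm.capture(name): name is "scene" or "side" or "wrist"; returns a dict with "frame" (384x512x3 uint8, red, green, blue), "depth" (384x512 float32, mm along the optical axis (not along the pixel's ray), 0 where there is no reading), "camera_matrix" (3x3 intrinsics, pixels), "D" ([k1, k2, p1, p2, k3] as OpenCV has them; the pictures are not rectified), "R" (3x3) and "t" (3): a world point X has camera coordinates R X + t. Camera axes: x right, y down, z forward; pixel columns grow to the right and rows downward; lengths in mm; the calibration is good to about 2 mm. A picture is of the moment at which its call begins.
- arm.hand_in(): hands the job in; it is judged then, once.
Trained networks look in a picture, given as the dict that the camera call returned (one of the last four; its "shot" number tells which), for a name from the list of things; names that differ only in an ending like _2 or _b are one class to them, and where a whole thing is asked for, a point or a joint stands for the part that bears it (a point fixed in the world has none). Each returns a list of dicts, best first, with "conf" (0 to 1); they miss things now and then, are a little off and sometimes report something else, mostly with a low value. They report only what shows in the picture. A call takes as long as a camera call.
- arm.search_frame(name, picture): "centre" ([x, y, z] in mm, in the coordinates of the camera as it stood for that picture, good to about 4 mm: the middle of the surface that is visible of it).
- arm.cut_out(name, picture): "mask" (384x512 bool, what is visible of it).
- arm.spot_point(name, picture): "centre" ([x, y, z] in mm, in the coordinates of the camera as it stood for that picture, good to about 4 mm: a listed point, or the origin of a listed thing).
The state is a dict: "clock": time; "joint_positions": joint angles; "joint_vel": joint speeds; "joint_torque": joint torques, N m; "tool_pos": TCP position; "eef_rot": TCP orientation; "force": force on the tool from outside, world axes, zero at the start; "ft_torque": the same for the moment, N m; "gripper_width": finger opening in mm; "gripper_force": force on a finger pad.
Only numpy, scipy, OpenCV 4.12 (cv2) and the standard library are available. Lean on these libraries where they do the work, as an engineer would, in place of code of your own. Each camera call takes 0.05 s, during which the arm holds its last target. There are 200 camera calls.

## Task

Unlock the caddy: push the left dial to 2 and the right dial to 4 by their pegs with closed fingertips, gently (12 N at most, or the plastic cracks), feeling, up to half a step either side of the number, for the place where the catch behind that dial springs back. Then raise the flap by its bar to well past half-way upright and leave it standing open, with the other things on the counter left where they are.

Things in the scene. Friction and masses are not known exactly. Their poses are not given: they have to be found in the camera images.
- caddy: Rattan-look plastic caddy fixed to the counter, 230 (x) x 300 (y) x 100 mm high; origin at the centre of its underside, x pointing from its front, which faces the robot, to its back, y to its left. The front 105 mm of its top is a flat lock deck, 100 mm high, with a dial at x = -70, y = +75 mm (left) and one at y = -75 mm (right); the rest is covered by the hinged flap.
- deck (a point): Middle of the lock deck, on its top. Raised pips on it around each dial mark the numbers 1 to 5: 3 lies straight to the front (caddy -x) of the dial's centre, the others 0.7 rad apart, rising clockwise seen from above: 1 and 2 lie towards the caddy's right (-y), 4 and 5 towards its left (+y).
- knob_left: The left dial: black disc, 68 mm across, 12 mm thick, top 114 mm above the counter; origin on its upright axis at its underside. A round peg (the pointer), 12 mm across, stands on it 28 mm from the axis on the dial's own -x side, up to 140 mm above the counter. It is pushed round by the peg's side. More than 12 N of finger contact cracks it, so do not pinch it.
- dial_left (a joint): Angle of the left dial, rad, clockwise from above; 0 = peg at 3, number k at (k - 3) * 0.7; travel +-1.5. Turns stiffly (1 to 3 N at the peg), stays where left. The lock is worn: the catch drops anywhere within 0.33 rad of the code's mark, over a width of about 0.08 rad; once dropped it holds the dial, and pushing on either way meets a springy stop, 10 to 20 N per mm at the peg.
- peg_left (a point): Centre of the left dial's peg, half-way up (127 mm above the counter).
- catch_left (a joint): Travel of the left dial's catch, m: a steel bar 16 mm wide on the deck behind that dial, whose tip lies over the flap's front edge and holds it down. 0 = locked; a spring draws it towards the dial to 0.007 (free) when the dial comes to its code. It cannot be moved by hand.
- knob_right: The right dial: black disc, 68 mm across, 12 mm thick, top 114 mm above the counter; origin on its upright axis at its underside. A round peg (the pointer), 12 mm across, stands on it 28 mm from the axis on the dial's own -x side, up to 140 mm above the counter. It is pushed round by the peg's side. More than 12 N of finger contact cracks it, so do not pinch it.
- dial_right (a joint): Angle of the right dial, rad, clockwise from above; 0 = peg at 3, number k at (k - 3) * 0.7; travel +-1.5. Turns stiffly (1 to 3 N at the peg), stays where left. The lock is worn: the catch drops anywhere within 0.33 rad of the code's mark, over a width of about 0.08 rad; once dropped it holds the dial, and pushing on either way meets a springy stop, 10 to 20 N per mm at the peg.
- peg_right (a point): Centre of the right dial's peg, half-way up (127 mm above the counter).
- catch_right (a joint): Travel of the right dial's catch, m: a steel bar 16 mm wide on the deck behind that dial, whose tip lies over the flap's front edge and holds it down. 0 = locked; a spring draws it towards the dial to 0.007 (free) when the dial comes to its code. It cannot be moved by hand.
- flap (a joint): Angle of the flap, rad: 0 shut, growing as its front edge rises, 1.7 at its stop. Plate 118 x 300 x 6 mm hinged along the caddy's back; stiff hinge, stays at any angle; needs about 3 N at the bar.
- flap_hinge (a point): Middle of the flap's hinge axis, which runs along the caddy's y, 112 mm behind the caddy's centre and 103 mm above the counter.
- pull_mid (a point): Middle of the steel pull bar on the flap: round bar 10 mm thick, 90 mm long between two posts, parallel to the hinge (along the caddy's y), 35 mm clear height from the flap's top to its centre line. With the flap shut it is 85 mm in front of and 38 mm above the hinge axis. A grip on the round bar can turn on it as the flap swings.
- soap_cage: Bystander: stainless wire soap cage 85 x 115 x 53 mm with a bar of soap; origin at the centre of its underside.
- dropper: Bystander: amber glass dropper bottle, 34 mm across, 96 mm high; origin at the centre of its underside.
- comb: Bystander: black plastic wide comb lying flat, 170 x 48 x 8 mm; origin at the centre of its underside.
- ceramic_box: Bystander: round terracotta-glazed lidded box, 94 mm across, 72 mm high; origin at the centre of its underside.
- tumbler: Bystander: white ceramic tumbler, 74 mm across, 100 mm high, with a toothbrush standing up to 180 mm; origin at the centre of its underside.
- nail_brush: Bystander: wooden nail brush, 90 x 36 x 28 mm; origin at the centre of its underside.
- lotion: Bystander: grey pump bottle, 60 mm across, 160 mm high; origin at the centre of its underside.

How it is judged (in metres and radians):
On the way:
1. both catches have sprung back, left dial at 2 and right dial at 4, with the flap still down (value of joint each of catch_left, catch_right above 0.0045 m and value of joint dial_left between -1.1 and -0.3 rad and value of joint dial_right between 0.3 and 1.1 rad and value of joint flap below 0.1 rad), for 0.2 s.
At the end, for the whole second after the job is handed in: Both catches are free (more than 4.5 mm back), the left dial stands within 0.4 rad of 2 and the right within 0.4 rad of 4, and the flap stands still, raised more than 0.75 rad (43 degrees) (value of joint each of catch_left, catch_right above 0.0045 m and value of joint dial_left between -1.1 and -0.3 rad and value of joint dial_right between 0.3 and 1.1 rad and value of joint flap above 0.75 rad and velocity of joint flap between -0.05 and 0.05 rad/s); the robot touches nothing.
It fails at once if the left dial is pushed or pinched with more than 12 N (contact force between any of the fingers, the arm and knob_left above 12 N).
It fails at once if the right dial is pushed or pinched with more than 12 N (contact force between any of the fingers, the arm and knob_right above 12 N).
It fails at once if the flap is forced up while a catch still holds it (value of joint flap above 0.1 rad and not (value of joint each of catch_left, catch_right above 0.0045 m)).
It fails at once if a bystander is moved by more than 20 mm (distance of any of soap_cage, dropper, comb, ceramic_box, tumbler, nail_brush, lotion from where it was at the start of the episode above 0.02 m).
It also fails if it takes over 64 s, if anything falls off the work surface, if the arm or the gripper's body presses on something with over 40 N, if the wrist force passes 120 N, or if a joint passes its speed limit or range.

## Working session

There is one attempt and no reset: what is moved stays moved. The work goes in short steps, Python scripts to look and compute and a tool call to move; the robot and the scene stay as the last step left them, time stands still between calls to the robot, and variables do not carry over. Pictures are saved under pics/ and viewed, at most 10 in all, crops included, and the job is handed in when it is done.

Besides the shell and the picture viewer there is one more tool, called after "Call:" in YAML: its name, and indented under it one key for each argument. play_rows: Moves the arm, as the interface text tells. Its arguments: {"type":"object","properties":{"deltas":{"type":"array","items":{"type":"object","properties":{"x":{"type":"number"},"y":{"type":"number"},"z":{"type":"number"},"ax":{"type":"number"},"ay":{"type":"number"},"az":{"type":"number"}}}},"gripper":{"type":"number"},"squeeze":{"type":"number"}},"required":["deltas"]}

```bash
mkdir -p pics; cat > h.py <<'E'
import numpy as np, cv2
from plant import arm
from scipy.spatial.transform import Rotation as Ro
def w(c,p): return np.array(c["R"]).T@(np.array(p)-np.array(c["t"]))
def save(c,n): cv2.imwrite("pics/"+n,c["frame"][:,:,::-1])
def px(c,X):
    p,_=cv2.projectPoints(np.array(X,float).reshape(-1,3),cv2.Rodrigues(np.array(c["R"]))[0],np.array(c["t"],float),np.array(c["camera_matrix"]),np.array(c["D"]))
    return p.reshape(-1,2)
def st():
    s=arm.sense(); print(round(s["clock"],2),np.round(s["tool_pos"],1),np.round(s["eef_rot"],4),"F",np.round(s["force"],2),round(s["gripper_width"],1))
    return s
E
python3 - <<'E'
from h import *
s=st();print(Ro.from_quat(s["eef_rot"]).as_matrix().round(3))
for cam in ["scene","side"]:
    c=arm.capture(cam);save(c,cam+"0.png")
    for n in ["deck","knob_left","knob_right","peg_left","peg_right","flap_hinge","pull_mid","caddy"]:
        for d in arm.spot_point(n,c)[:2]: print(cam,n,round(d["conf"],2),w(c,d["centre"]).round(1))
    for n in ["soap_cage","dropper","comb","ceramic_box","tumbler","nail_brush","lotion"]:
        for d in arm.spot_point(n,c)[:1]: print(cam,n,round(d["conf"],2),w(c,d["centre"]).round(1))
E
```

```text
0.0 [232.2 606.3 180.1] [ 1.819e-01  9.833e-01 -1.000e-03 -3.000e-04] F [-0.44 -0.65 -0.57] 95.1
[[-0.934  0.358 -0.001]
 [ 0.358  0.934 -0.002]
 [ 0.    -0.002 -1.   ]]
scene deck 0.62 [485.3  90.7 104.3]
scene knob_left 0.65 [486.1 168.2 101.4]
scene knob_right 0.68 [465.   16.2 100.6]
scene peg_left 0.73 [692.7  75.8  -2.6]
scene peg_left 0.59 [ 5.596e+02 -2.161e+02  1.000e-01]
scene peg_right 0.9 [436.1  16.9 124.4]
scene peg_right 0.16 [ 5.455e+02  8.180e+01 -3.000e-01]
scene flap_hinge 0.82 [656.2  64.3 102.3]
scene pull_mid 0.73 [466.3 175.9 123.7]
scene pull_mid 0.63 [574.1  76.9 139.4]
scene caddy 0.56 [544.1  82.3  -0.9]
scene soap_cage 0.82 [647.6 361.2  -2.3]
scene dropper 0.61 [ 6.926e+02  7.620e+01 -4.000e-01]
scene ceramic_box 0.96 [ 560.7 -214.9   -0.7]
scene tumbler 0.98 [ 423.7 -115.6   -1.7]
scene nail_brush 0.61 [699.4 -27.4  -4.3]
scene lotion 0.58 [503.8 313.    1.3]
side deck 0.94 [481.   89.  103.7]
side knob_left 0.8 [486.4 168.8 101.1]
side knob_left 0.7 [658.9  64.3 107.7]
side knob_right 0.98 [468.   16.4 103.3]
side peg_left 0.78 [463.  178.5 127.8]
side peg_right 0.86 [436.8  20.8 127.2]
side pull_mid 0.57 [573.7  76.4 141.9]
side soap_cage 0.95 [640.9 361.9   2.5]
side dropper 0.58 [695.7  74.    3. ]
side comb 0.85 [363.3 121.   -2.4]
side ceramic_box 0.56 [ 558.6 -214.3    1.9]
side tumbler 0.7 [ 427.5 -124.5    1.4]
side nail_brush 0.83 [695.4 -28.5   4.9]
```

View images.

View pics/scene0.png

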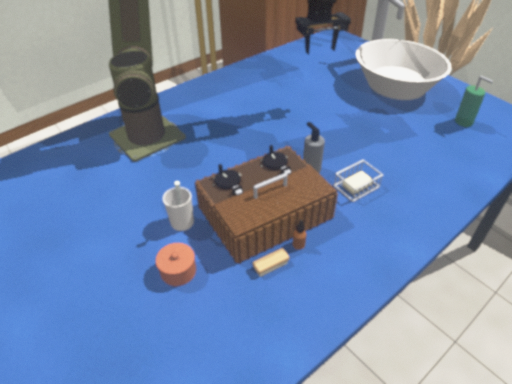

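View pics/side0.png

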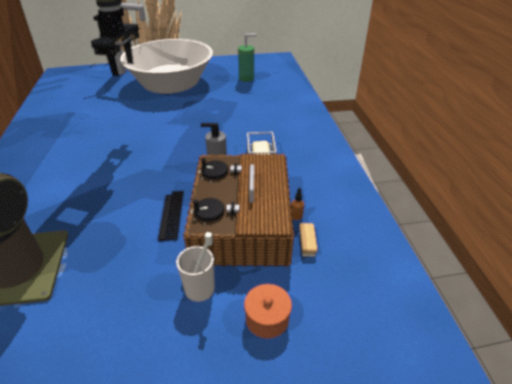

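```bash
cat > fit.py <<'E'
from h import *
# fit caddy pose from model points
M=np.array([[-62.5,0],[-70,75],[-70,-75],[112,0],[27,0]])
W=np.array([[483,89.9],[486.2,168.5],[466.5,16.3],[656.2,64.3],[573.9,76.7]])
mc,wc=M.mean(0),W.mean(0)
H=(M-mc).T@(W-wc); yaw=np.arctan2(H[0,1]-H[1,0],H[0,0]+H[1,1])
R2=np.array([[np.cos(yaw),-np.sin(yaw)],[np.sin(yaw),np.cos(yaw)]])
o=wc-R2@mc
print("yaw",yaw,"o",o,"res",(M@R2.T+o-W).round(1).tolist())
for n,p in dict(kl=[486.2,168.5],kr=[466.5,16.3]).items():
  pass
def tw(x,y): return R2@[x,y]+o
kl,kr=tw(-70,75),tw(-70,-75)
for k,p in ((kl,[464,177.5]),(kr,[436.5,18.8])):
  d=R2.T@(np.array(p)-k); print("knob",k,"peg caddy rel",d,"angle cw",np.arctan2(d[1],-d[0]),np.hypot(*d))
E
python3 fit.py
```

```text
yaw -0.1455601351146825 o [545.72569516  81.29790737] res [[0.9, 0.5], [1.1, -2.8], [-0.9, 0.9], [0.3, 0.8], [-1.5, 0.7]]
knob [487.34445788 165.658035  ] peg caddy rel [-24.81522345   8.33069829] angle cw 0.3238872894217871 26.17624588837565
knob [465.58745828  17.2443127 ] peg caddy rel [-29.00550029  -2.67980316] angle cw -0.09212794752979712 29.129030057310693
```

The scene view shows the caddy at about (265,200), with both pegs at the front of their dials. The tumbler (180,207) and the lotion (314,150) stand next to it. The side view agrees, and the catches show behind the dials at about (235,170) and (232,209). Next I move above the deck for a close wrist view.

Call:
play_rows:
  deltas:
    - {"z": -6}
    - {"z": -12}
    - {"z": -15}
    - {"x": -4,"y": -4,"z": -15,"az": 0.15}
    - {"x": -8,"y": -8,"z": -15,"az": 0.3}
    - {"x": -12,"y": -12,"z": -15,"az": 0.45}
    - {"x": -16,"y": -17,"z": -15,"az": 0.6}
    - {"x": -20,"y": -21,"z": -15,"az": 0.75}
    - {"x": -24,"y": -26,"z": -15,"az": 0.9}
    - {"x": -28,"y": -30,"z": -15,"az": 1.05}
    - {"x": -32,"y": -34,"z": -15,"az": 1.2}
    - {"x": -36,"y": -38,"z": -15,"az": 1.35}
    - {"x": -37.7,"y": -40.3,"z": -15,"az": 1.35}
    - {"x": -37.7,"y": -40.3,"z": -15,"az": 1.35}
    - {"x": -37.7,"y": -40.3,"z": -15,"az": 1.35}
  gripper: 0
  squeeze: 20

```text
invalid input at $.deltas[0]: expected keys x, y, z, ax, ay, az
```

```bash
python3 - <<'E'
from h import *
st()
c=arm.capture("wrist");save(c,"w0.png")
print("cam",(-np.array(c["R"]).T@np.array(c["t"])).round(1))
for n in ["deck","knob_left","knob_right","peg_left","peg_right","catch_left","catch_right","flap_hinge","pull_mid"]:
    for d in arm.spot_point(n,c)[:2]: print(n,round(d["conf"],2),w(c,d["centre"]).round(1))
E
```

```text
1.6 [232.5 607.  181.4] [ 0.1819  0.9833 -0.     -0.    ] F [0.27 0.03 0.11] 94.9
cam [157.9 635.7 385.9]Traceback (most recent call last):
  File "<stdin>", line 6, in <module>
ValueError: it knows: caddy, ceramic_box, comb, deck, dropper, flap_hinge, knob_left, knob_right, lotion, nail_brush, peg_left, peg_right, pull_mid, soap_cage, tumbler
```

View pics/w0.png

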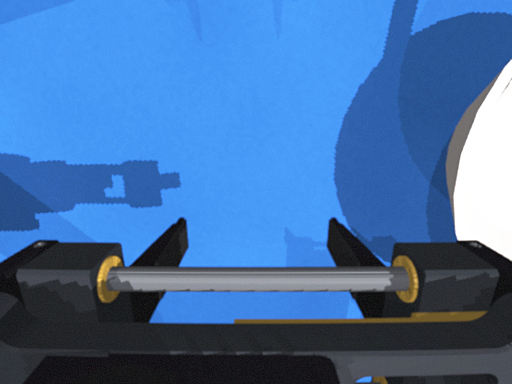

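The move was refused because every row needs all six keys, so nothing moved. The wrist picture shows only the open fingers over the bare counter. I'll send the move again.

Call:
play_rows:
  deltas:
    - {"x": 0,"y": 0,"z": -6,"ax": 0,"ay": 0,"az": 0}
    - {"x": 0,"y": 0,"z": -12,"ax": 0,"ay": 0,"az": 0}
    - {"x": -4,"y": -4.4,"z": -15,"ax": 0,"ay": 0,"az": 0.15}
    - {"x": -8,"y": -8.9,"z": -15,"ax": 0,"ay": 0,"az": 0.3}
    - {"x": -12,"y": -13.3,"z": -15,"ax": 0,"ay": 0,"az": 0.45}
    - {"x": -16,"y": -17.8,"z": -15,"ax": 0,"ay": 0,"az": 0.6}
    - {"x": -20,"y": -22.2,"z": -15,"ax": 0,"ay": 0,"az": 0.75}
    - {"x": -24,"y": -26.7,"z": -15,"ax": 0,"ay": 0,"az": 0.9}
    - {"x": -28,"y": -31.1,"z": -15,"ax": 0,"ay": 0,"az": 1.05}
    - {"x": -32,"y": -35.5,"z": -15,"ax": 0,"ay": 0,"az": 1.2}
    - {"x": -36,"y": -40,"z": -15,"ax": 0,"ay": 0,"az": 1.35}
    - {"x": -40.6,"y": -45.1,"z": -15,"ax": 0,"ay": 0,"az": 1.35}
    - {"x": -40.6,"y": -45.1,"z": -15,"ax": 0,"ay": 0,"az": 1.35}
    - {"x": -40.6,"y": -45.1,"z": -15,"ax": 0,"ay": 0,"az": 1.35}
    - {"x": -40.6,"y": -45.1,"z": -15,"ax": 0,"ay": 0,"az": 1.35}
  gripper: 0
  squeeze: 20

```text
clock: 3.78
tool_pos: [450.0, 41.9, 331.5]
eef_rot: [0.756, 0.655, 0.0, -0.0]
force: [0.1, -0.8, 0.3]
gripper_width: 0.3
gripper_force: 0.0
```

```bash
python3 - <<'E'
from h import *
st()
c=arm.capture("wrist");save(c,"w1.png")
print("cam",(-np.array(c["R"]).T@np.array(c["t"])).round(1))
for n in ["deck","knob_left","knob_right","peg_left","peg_right","flap_hinge","pull_mid"]:
    for d in arm.spot_point(n,c)[:2]: print(n,round(d["conf"],2),w(c,d["centre"]).round(1))
E
```

```text
3.77 [450.   41.9 331.5] [ 7.558e-01  6.548e-01  2.000e-04 -1.000e-04] F [ 0.1  -0.83  0.28] 0.3
cam [461.  120.8 536.1]
deck 0.77 [487.2  91.9 102.7]
deck 0.4 [466.9 175.8 126.5]
knob_left 0.91 [487.  167.8 102.9]
knob_left 0.29 [692.2  71.   -1.2]
knob_right 0.92 [466.8  22.8 100.7]
peg_left 0.82 [467.  177.1 127. ]
peg_right 0.62 [430.7  22.3 128.7]
flap_hinge 0.79 [655.2  63.8 100.5]
pull_mid 0.78 [571.8  80.2 140.1]
```

View pics/w1.png

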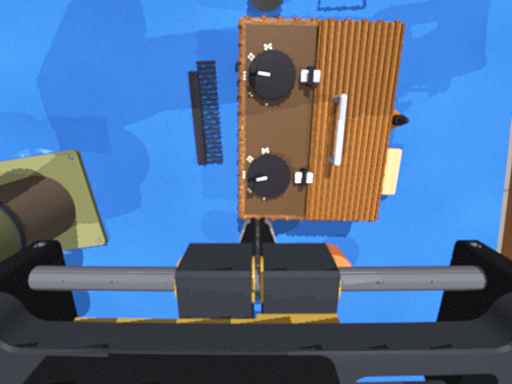

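The wrist view shows the left dial at (272,75) with its white pointer towards (255,73). The right dial is at (268,177) with its pointer towards (252,180). The catches are at (310,76) and (303,178), the bar at (338,130). I'll refine these from depth.

```bash
cat > cloud.py <<'E'
from h import *
def cloud(c):
    d=c["depth"];v,u=np.nonzero(d>0);K=np.array(c["camera_matrix"])
    p=cv2.undistortPoints(np.stack([u,v],1).astype(np.float64)[:,None],K,np.array(c["D"])).reshape(-1,2)
    z=d[v,u];P=np.stack([p[:,0]*z,p[:,1]*z,z],1)
    return (P-np.array(c["t"]))@np.array(c["R"]),c["frame"][v,u]
E
python3 - <<'E'
from cloud import *
c=arm.capture("wrist");P,C=cloud(c)
for n,k in dict(L=(487,167),R=(466,19)).items():
    r=np.hypot(P[:,0]-k[0],P[:,1]-k[1]);h=P[:,2]
    m=(r<45)&(h>131)&(h<150);print(n,"peg top",m.sum(),P[m].mean(0).round(1),P[m].min(0).round(1),P[m].max(0).round(1))
    m=(r<50)&(h>109)&(h<120)&(C.max(1)<70);q=P[m]
    (cx,cy),rad=cv2.minEnclosingCircle(q[:,:2].astype(np.float32));print("disc",m.sum(),round(cx,1),round(cy,1),round(rad,1),"z",np.median(q[:,2]).round(1))
h=P[:,2];m=(abs(h-103)<8)&(P[:,0]>380)&(P[:,0]<700)&(P[:,1]>-110)&(P[:,1]<270)
rr=cv2.minAreaRect(P[m][:,:2].astype(np.float32));print(rr)
m=(h>130)&(h<155)&(abs(P[:,0]-572)<30)&(abs(P[:,1]-78)<60);q=P[m];print("bar",q.mean(0).round(1),cv2.minAreaRect(q[:,:2].astype(np.float32)))
E
```

```text
L peg top 75 [462.7 175.5 140.3] [456.9 170.2 132.9] [468.1 181.9 142.7]
disc 1074 488.6 166.4 34.1 z 115.0
R peg top 58 [437.5  18.2 139.8] [432.   12.9 131.5] [443.   22.9 142.6]
disc 1188 463.7 19.8 34.4 z 115.3
((556.3402709960938, 58.65327453613281), (353.8435974121094, 267.28924560546875), 80.6048812866211)
bar [571.2  79.8 145.5] ((571.9224853515625, 77.78987121582031), (99.4820556640625, 10.535346984863281), 80.22355651855469)
```

Call:
play_rows:
  deltas:
    - {"x": 4,"y": -0.6,"z": 0,"ax": 0,"ay": 0,"az": -0.15}
    - {"x": 8,"y": -1.2,"z": 0,"ax": 0,"ay": 0,"az": -0.3}
    - {"x": 12,"y": -2,"z": 0,"ax": 0,"ay": 0,"az": -0.45}
    - {"x": 15.3,"y": -2.5,"z": 0,"ax": 0,"ay": 0,"az": -0.575}
    - {"x": 15.3,"y": -2.5,"z": 5,"ax": 0,"ay": 0,"az": -0.575}
    - {"x": 15.3,"y": -2.5,"z": 10,"ax": 0,"ay": 0,"az": -0.575}
    - {"x": 15.3,"y": -2.5,"z": 15,"ax": 0,"ay": 0,"az": -0.575}
    - {"x": 15.3,"y": -2.5,"z": 19,"ax": 0,"ay": 0,"az": -0.575}
    - {"x": 15.3,"y": -2.5,"z": 21.1,"ax": 0,"ay": 0,"az": -0.575}
    - {"x": 15.3,"y": -2.5,"z": 21.1,"ax": 0,"ay": 0,"az": -0.575}
    - {"x": 15.3,"y": -2.5,"z": 21.1,"ax": 0,"ay": 0,"az": -0.575}

```text
clock: 5.6
tool_pos: [448.6, 195.9, 121.7]
eef_rot: [0.54, 0.842, 0.001, 0.001]
force: [0.1, -0.1, -0.2]
gripper_width: 0.7
gripper_force: 0.0
```

Call:
play_rows:
  deltas:
    - {"x": -0.3,"y": 0,"z": 0,"ax": 0,"ay": 0,"az": 0}
    - {"x": -0.5,"y": 0,"z": 0,"ax": 0,"ay": 0,"az": 0}
    - {"x": -0.7,"y": 0,"z": 0,"ax": 0,"ay": 0,"az": 0}
    - {"x": -0.85,"y": 0,"z": 0,"ax": 0,"ay": 0,"az": 0}
    - {"x": -1.0,"y": 0,"z": 0,"ax": 0,"ay": 0,"az": 0}
    - {"x": -1.15,"y": 0,"z": 0,"ax": 0,"ay": 0,"az": 0}
    - {"x": -1.3,"y": 0,"z": 0,"ax": 0,"ay": 0,"az": 0}
    - {"x": -1.45,"y": 0,"z": 0,"ax": 0,"ay": 0,"az": 0}
    - {"x": -1.6,"y": 0,"z": 0,"ax": 0,"ay": 0,"az": 0}
    - {"x": -1.7,"y": 0,"z": 0,"ax": 0,"ay": 0,"az": 0}
    - {"x": -1.7,"y": 0,"z": 0,"ax": 0,"ay": 0,"az": 0}

```text
clock: 6.98
tool_pos: [454.8, 180.1, 120.4]
eef_rot: [0.54, 0.842, -0.0, 0.0]
force: [-0.4, -0.1, 0.1]
gripper_width: 0.5
gripper_force: 0.0
```

```bash
cat > chk.py <<'E'
from cloud import *
import sys
K={"L":(488.6,166.4),"R":(463.7,19.5)}
yaw=-0.168
def chk(n,cam="wrist"):
    c=arm.capture(cam);P,C=cloud(c);k=K[n];h=P[:,2]
    r=np.hypot(P[:,0]-k[0],P[:,1]-k[1]);s=arm.sense();t=s["tool_pos"]
    m=(r<40)&(h>131)&(h<146)&(C.max(1)<300)
    print(cam,"cand",m.sum(),P[m].mean(0).round(1))
    for d in arm.spot_point("peg_"+("left" if n=="L" else "right"),c)[:1]:
        q=w(c,d["centre"]);e=q[:2]-k;a=e[0]*np.cos(yaw)+e[1]*np.sin(yaw);b=-e[0]*np.sin(yaw)+e[1]*np.cos(yaw)
        print("peg",round(d["conf"],2),q.round(1),"theta",round(float(np.arctan2(b,-a)),2),"r",round(float(np.hypot(a,b)),1))
    return c
E
python3 - <<'E'
from chk import *
st()
for cam in ("wrist","side","scene"): c=chk("L",cam); save(c,"L1%s.png"%cam)
E
```

```text
6.97 [454.8 180.1 120.4] [ 0.54    0.8416 -0.      0.    ] F [-0.42 -0.08  0.08] 0.5
wrist cand 27 [464.5 180.9 135.7]
peg 0.61 [463.2 175.4 124.6] theta 0.17 r 27.0
side cand 26 [462.9 174.6 138.4]
peg 0.66 [462.3 177.2 128.8] theta 0.22 r 28.4
scene cand 15 [465.1 172.5 136.5]
peg 0.6 [464.2 178.7 121.7] theta 0.3 r 27.3
```

```bash
python3 - <<'E'
from h import *
a=cv2.imread("pics/L1wrist.png");b=cv2.imread("pics/L1side.png")
st()
c=arm.capture("wrist");p=px(c,[arm.sense()["tool_pos"]])[0];print(p)
u,v=map(int,p)
x=cv2.resize(a[max(0,v-80):v+80,u-100:u+100],(400,320),interpolation=3);y=cv2.resize(b[130:250,160:310],(400,320),interpolation=3)
cv2.imwrite("pics/L1c.png",np.hstack([x,y]))
E
```

```text
7.28 [454.8 180.2 120.3] [ 0.5399  0.8417  0.     -0.    ] F [0.85 0.22 0.27] 0.6
[257.62573308 215.05613441]
```

View pics/L1c.png

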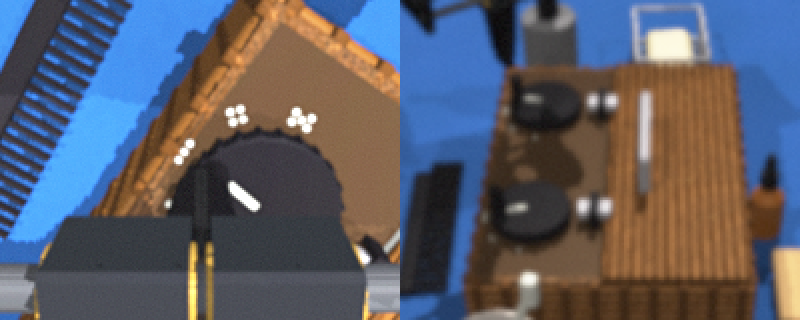

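```bash
python3 - <<'E'
from cloud import *
s=arm.sense();t=np.array(s["tool_pos"]);R=Ro.from_quat(s["eef_rot"]).as_matrix()
for cam in ("side","scene","wrist"):
    c=arm.capture(cam);P,C=cloud(c);q=(P-t)@R
    for a,b in ((-6,3),(-14,-6),(-20,-14),(-30,-20),(-45,-30)):
        m=(abs(q[:,0])<35)&(abs(q[:,1])<35)&(q[:,2]>a)&(q[:,2]<b)
        if m.sum()>3: print(cam,a,b,m.sum(),"x",np.percentile(q[m,0],[2,25,50,75,98]).round(1),"y",np.percentile(q[m,1],[2,25,50,75,98]).round(1))
E
```

```text
side -6 3 37 x [-33.1 -28.4 -19.3 -10.3  -1.2] y [-5.9  2.9  8.7 24.2 34.8]
side -14 -6 15 x [-13.5 -11.4 -10.   -8.   -5.7] y [ 0.1  2.2  4.4  8.4 12.1]
side -20 -14 10 x [-13.6 -12.3 -10.7  -9.4  -1.6] y [0.2 2.5 4.9 6.7 8.3]
side -30 -20 9 x [-10.2  -8.9  -6.9  -4.5  -3.3] y [ 0.3  2.6  4.1  8.4 11.1]
side -45 -30 21 x [-11.1 -10.1  -9.3  -6.   10.1] y [-4.6 -3.9 -1.9  1.8  4.4]
scene -6 3 8 x [-18.1 -15.5 -14.4 -11.9 -10.7] y [ 2.4  5.7  6.7  9.8 11. ]
scene -14 -6 12 x [-16.2 -14.4 -12.9 -11.5  -9.9] y [ 1.7  4.9  7.5 10.  10.9]
scene -20 -14 11 x [-15.6 -13.5 -10.9  -9.1  -5.5] y [ 1.7  3.6  6.4  8.6 10.5]
scene -45 -30 22 x [-15.4 -13.6 -12.1  -9.7   6.9] y [-4.6 -2.   3.4  5.5  7.4]
wrist -6 3 40 x [-5.2 -3.  -2.4 -1.7 -1.2] y [ 0.9  4.1  6.7  9.  10.8]
wrist -14 -6 27 x [-5.1 -3.  -2.2 -1.5 -1. ] y [ 5.6  6.8  8.   9.4 10.6]
wrist -20 -14 11 x [-5.5 -5.1 -3.8 -2.9 -2.5] y [ 8.7  9.2  9.9 10.5 10.8]
wrist -45 -30 88 x [10.1 10.4 11.6 11.8 12.3] y [-4.5 -2.4 -0.4  2.1  4.2]
```

The peg hasn't moved. The fingertip is narrow at this height, about ±5 mm across, and the peg lies at tool (-7, 5.6). I'll back off, turn tangential to the peg and follow the dial's arc.

Call:
play_rows:
  deltas:
    - {"x": 1.2,"y": 0,"z": 0,"ax": 0,"ay": 0,"az": 0.15}
    - {"x": 1.4,"y": 0.3,"z": 0,"ax": 0,"ay": 0,"az": 0.3}
    - {"x": 1.4,"y": 0.6,"z": 0,"ax": 0,"ay": 0,"az": 0.45}
    - {"x": 1.4,"y": 0.9,"z": 0,"ax": 0,"ay": 0,"az": 0.6}
    - {"x": 1.3,"y": 1.2,"z": 0,"ax": 0,"ay": 0,"az": 0.75}
    - {"x": 0.8,"y": 1.37,"z": 0,"ax": 0,"ay": 0,"az": 0.786}
    - {"x": 0.16,"y": 1.37,"z": 0,"ax": 0,"ay": 0,"az": 0.786}
    - {"x": 0.16,"y": 1.37,"z": 0,"ax": 0,"ay": 0,"az": 0.786}
    - {"x": 0.16,"y": 1.37,"z": 0,"ax": 0,"ay": 0,"az": 0.786}

```text
clock: 8.6
tool_pos: [466.5, 187.2, 120.3]
eef_rot: [0.821, 0.571, -0.0, -0.0]
force: [-0.3, 0.2, -0.1]
gripper_width: 0.4
gripper_force: 0.0
```

Call:
play_rows:
  deltas:
    - {"x": -0.1,"y": 0,"z": 0,"ax": 0,"ay": 0,"az": 0}
    - {"x": -0.2,"y": 0,"z": 0,"ax": 0,"ay": 0,"az": 0}
    - {"x": -0.2,"y": 0,"z": 0,"ax": 0,"ay": 0,"az": 0}

```text
clock: 8.98
tool_pos: [465.8, 185.4, 120.4]
eef_rot: [0.821, 0.571, 0.0, 0.0]
force: [0.6, -0.8, 0.4]
gripper_width: 0.3
gripper_force: 0.0
```

Call:
play_rows:
  deltas:
    - {"x": -0.1,"y": 0,"z": 0,"ax": 0,"ay": 0,"az": 0}
    - {"x": -0.2,"y": 0,"z": 0,"ax": 0,"ay": 0,"az": 0}
    - {"x": -0.2,"y": 0,"z": 0,"ax": 0,"ay": 0,"az": 0}

```text
clock: 9.35
tool_pos: [465.2, 183.5, 120.4]
eef_rot: [0.821, 0.571, 0.0, -0.0]
force: [-0.5, 0.3, -0.0]
gripper_width: 0.7
gripper_force: 0.0
```

Call:
play_rows:
  deltas:
    - {"x": -0.1,"y": 0,"z": 0,"ax": 0,"ay": 0,"az": 0}
    - {"x": -0.2,"y": 0,"z": 0,"ax": 0,"ay": 0,"az": 0}
    - {"x": -0.2,"y": 0,"z": 0,"ax": 0,"ay": 0,"az": 0}

```text
clock: 9.72
tool_pos: [464.5, 181.6, 120.4]
eef_rot: [0.821, 0.571, -0.0, 0.0]
force: [0.8, 0.6, 0.9]
gripper_width: 0.4
gripper_force: 0.0
```

```bash
python3 - <<'E'
from chk import *
for i in range(2): st(); arm.capture("side")
for cam in ("wrist","side"): c=chk("L",cam); save(c,"L2%s.png"%cam)
E
```

```text
9.72 [464.5 181.6 120.4] [ 0.8212  0.5707 -0.      0.    ] F [0.79 0.56 0.95] 0.4
9.78 [464.5 181.6 120.3] [ 0.8212  0.5707 -0.     -0.    ] F [-0.19  0.73  0.31] 0.6
wrist cand 0 [nan nan nan]
peg 0.77 [464.3 176.9 126.6] theta 0.24 r 26.4
side cand 26 [462.9 174.  138.8]
peg 0.94 [464.1 177.2 123.5] theta 0.25 r 26.8chk.py:9: RuntimeWarning: Mean of empty slice.
  print(cam,"cand",m.sum(),P[m].mean(0).round(1))
  ret = um.true_divide(
```

```bash
python3 - <<'E'
from h import *
from cloud import *
c=arm.capture("side");t=arm.sense()["tool_pos"];p=px(c,[t])[0];print(p)
c2=arm.capture("wrist");p2=px(c2,[t])[0];print(p2)
def crop(c,p,n):
    u,v=map(int,p);f=c["frame"][max(0,v-n):v+n,u-n:u+n,::-1];return cv2.resize(f,(400,400),interpolation=2)
a=crop(c,p,35);b=crop(c2,p2,55)
cv2.imwrite("pics/L2c.png",np.hstack([a,b]))
E
```

```text
[203.74752924 163.61847656]
[257.87285785 214.63966164]
```

View pics/L2c.png

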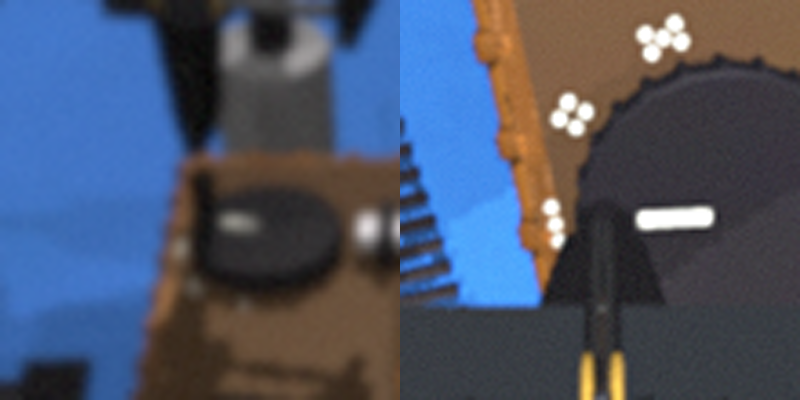

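The left crop shows the finger wedge narrowing to a thin tip just behind the peg at about (203,190), with no contact yet. I'll push on along the arc, still well short of the window.

Call:
play_rows:
  deltas:
    - {"x": -0.1,"y": 0,"z": 0,"ax": 0,"ay": 0,"az": 0}
    - {"x": -0.2,"y": 0,"z": 0,"ax": 0,"ay": 0,"az": 0}
    - {"x": -0.3,"y": 0,"z": 0,"ax": 0,"ay": 0,"az": 0}
    - {"x": -0.3,"y": 0,"z": 0,"ax": 0,"ay": 0,"az": 0}

```text
clock: 10.62
tool_pos: [463.4, 178.8, 120.4]
eef_rot: [0.821, 0.571, 0.0, -0.0]
force: [0.5, -0.6, -0.2]
gripper_width: 0.1
gripper_force: 0.0
```

Call:
play_rows:
  deltas:
    - {"x": -0.1,"y": 0,"z": 0,"ax": 0,"ay": 0,"az": 0}
    - {"x": -0.2,"y": 0,"z": 0,"ax": 0,"ay": 0,"az": 0}
    - {"x": -0.3,"y": 0,"z": 0,"ax": 0,"ay": 0,"az": 0}
    - {"x": -0.3,"y": 0,"z": 0,"ax": 0,"ay": 0,"az": 0}

```text
clock: 11.12
tool_pos: [462.4, 176.0, 120.3]
eef_rot: [0.821, 0.571, 0.0, -0.0]
force: [-0.4, 0.3, -0.5]
gripper_width: 0.7
gripper_force: 0.0
```

```bash
python3 - <<'E'
from chk import *
for i in range(2): st(); arm.capture("side")
for cam in ("wrist","side"): c=chk("L",cam)
E
```

```text
11.12 [462.4 176.  120.3] [ 0.8212  0.5707  0.     -0.    ] F [-0.43  0.32 -0.46] 0.7
11.18 [462.4 176.  120.4] [ 0.8212  0.5707  0.     -0.    ] F [ 0.36 -0.36  0.19] 0.8
wrist cand 64 [464.6 180.  136.2]
peg 0.85 [466.6 176.3 128.5] theta 0.25 r 24.2
side cand 26 [462.9 174.3 138.6]
peg 0.66 [462.8 178.6 127. ] theta 0.27 r 28.6
```

```bash
python3 - <<'E'
from cloud import *
s=arm.sense();t=np.array(s["tool_pos"]);R=Ro.from_quat(s["eef_rot"]).as_matrix()
print(s["joint_torque"],s["ft_torque"])
cs=[arm.capture(k) for k in ("side","wrist")]
for c in cs:
    P,C=cloud(c);q=(P-t)@R
    for a in range(-60,5,5):
        m=(abs(q[:,0])<25)&(abs(q[:,1])<25)&(q[:,2]>a)&(q[:,2]<a+5)
        if m.sum()>2: print(a,m.sum(),"x",np.percentile(q[m,0],[2,50,98]).round(1),"y",np.percentile(q[m,1],[2,50,98]).round(1))
    print()
c=cs[0];p=px(c,[t]);u,v=map(int,p[0]);f=c["frame"][v-60:v+30,u-50:u+50,::-1]
a=cv2.resize(f,(500,450),interpolation=0)
for dz in (0,20,40,60):
    e=px(c,[t+[0,0,dz]])[0];cv2.circle(a,(int((e[0]-u+50)*5),int((e[1]-v+60)*5)),3,(0,0,255),-1)
cv2.imwrite("pics/L3.png",a)
E
```

```text
[-5.70001241e-03 -2.66236031e+01 -3.49223971e+01  8.38461891e-02
 -1.76049722e-02 -1.94154687e-06] [-0.09132191  0.08855151  0.06868165]
-60 13 x [-11.6  -9.6   4.8] y [-6.5 -0.   8.2]
-55 14 x [-12.4  -9.7   7.2] y [-7.   5.7  8. ]
-50 12 x [-12.  -10.2   4.9] y [-5.5  2.   7.4]
-45 8 x [-11.5 -10.3   4.1] y [-3.7  2.   4.5]
-40 8 x [-11.1  -9.1   1.7] y [-3.6  2.7  5. ]
-25 11 x [-5.7 -2.2  3.7] y [-2.8  2.6  5.3]
-20 9 x [-6.6 -4.4  5.7] y [-3.2  0.6  5.8]
-15 6 x [-5.5 -3.6  3.6] y [-3.2  2.4  5.6]
-10 7 x [-6.4 -4.1  1.5] y [-3.2  4.4  5.5]
-5 10 x [-6.3 -3.4 -0.6] y [-4.3  1.4  5.9]
0 97 x [-23.4  -1.9  24.3] y [-3.4 12.4 24.8]

-60 103 x [ 9.4 11.4 11.9] y [-8.2 -0.7  7.5]
-55 87 x [ 9.6 11.4 12.1] y [-7.5 -0.1  6.7]
-50 71 x [ 9.7 11.3 11.9] y [-7.2 -0.7  6.5]
-45 45 x [ 9.7 11.3 12. ] y [-4.6 -0.   3.9]
-40 37 x [ 9.8 11.2 11.8] y [-4.6 -0.7  3.9]
-35 3 x [ 9.8 11.1 11.2] y [-3.2 -0.   2.5]
-25 7 x [2.4 4.8 5.3] y [-2.1  0.   4.7]
-20 29 x [0.6 4.9 5.5] y [-3.2  0.8  5.9]
-15 36 x [1.2 4.7 5.5] y [-4.7  0.4  5.6]
-10 29 x [1.9 4.8 5.7] y [-4.9  0.1  5. ]
-5 31 x [1.2 4.7 5.7] y [-5.4  0.1  5.6]
0 743 x [-21.9   5.3  24.1] y [-3.1 14.3 24.5]
```

View pics/L3.png

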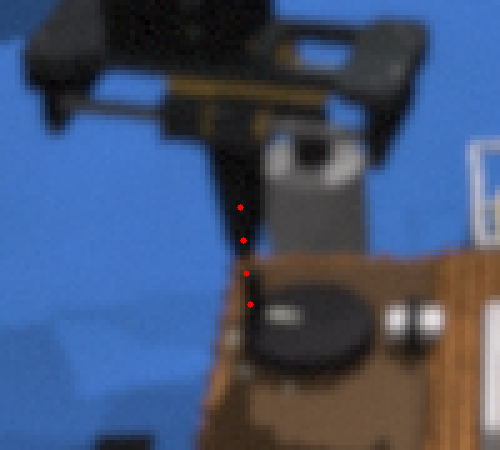

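The picture shows the visible fingertip ending near the 35 mm mark above the reported TCP, at about (240,250). The real tip is therefore about 35 mm higher than reported and has been passing above the peg. I'll back off sideways and then go 34 mm lower.

Call:
play_rows:
  deltas:
    - {"x": 1.2,"y": 0,"z": 0,"ax": 0,"ay": 0,"az": 0}
    - {"x": 2.3,"y": 0,"z": 0,"ax": 0,"ay": 0,"az": 0}
    - {"x": 2.3,"y": 0,"z": 0,"ax": 0,"ay": 0,"az": 0}
    - {"x": 2.3,"y": 0,"z": 1.5,"ax": 0,"ay": 0,"az": 0}
    - {"x": 2.3,"y": 0,"z": 2.5,"ax": 0,"ay": 0,"az": 0}
    - {"x": 2.3,"y": 0,"z": 3.1,"ax": 0,"ay": 0,"az": 0}
    - {"x": 2.3,"y": 0,"z": 3.3,"ax": 0,"ay": 0,"az": 0}
    - {"x": 2.3,"y": 0,"z": 3.3,"ax": 0,"ay": 0,"az": 0}

```text
clock: 12.52
tool_pos: [470.5, 197.6, 87.4]
eef_rot: [0.821, 0.571, 0.0, -0.0]
force: [-0.4, -0.2, -0.6]
gripper_width: 0.1
gripper_force: 0.0
```

```bash
python3 - <<'E'
from cloud import *
s=st();t=np.array(s["tool_pos"]);R=Ro.from_quat(s["eef_rot"]).as_matrix()
c=arm.capture("wrist")
P,C=cloud(c);q=(P-t)@R
for a in range(-60,0,4):
    m=(q[:,0]>6)&(abs(q[:,0])<18)&(abs(q[:,1])<9)&(q[:,2]>a)&(q[:,2]<a+4)
    if m.sum()>2: print(a,m.sum(),"x",np.percentile(q[m,0],[2,50,98]).round(1),"y",np.percentile(q[m,1],[2,50,98]).round(1))
c=arm.capture("side");P,C=cloud(c);q=(P-t)@R
for a in range(-60,0,4):
    m=(abs(q[:,0])<18)&(abs(q[:,1])<9)&(q[:,2]>a)&(q[:,2]<a+4)
    if m.sum()>2: print(a,m.sum(),"x",np.percentile(q[m,0],[2,50,98]).round(1),"y",np.percentile(q[m,1],[2,50,98]).round(1))
E
```

```text
12.53 [470.5 197.6  87.4] [ 0.8212  0.5707  0.     -0.    ] F [-0.37 -0.18 -0.59] 0.1
-60 79 x [ 9.7 11.4 12. ] y [-7.9 -0.1  7.5]
-56 73 x [ 9.8 11.4 12. ] y [-7.6 -0.1  6.9]
-52 63 x [ 9.8 11.3 12. ] y [-7.2 -0.7  6.7]
-48 52 x [ 9.8 11.4 11.9] y [-6.9 -0.3  6.2]
-44 36 x [ 9.6 11.2 11.9] y [-4.5 -0.   3.8]
-40 29 x [ 9.6 11.2 11.7] y [-4.6 -0.   3.6]
-36 12 x [ 9.7 11.2 11.6] y [-4.5 -1.   3.8]
-24 3 x [6.6 6.8 6.9] y [8.6 8.6 8.7]
-16 380 x [ 6.3 12.2 17.7] y [-8.8  0.1  8.9]
-60 11 x [-11.7  -9.9   7.4] y [-7.9  3.6  8.4]
-56 14 x [-17.1 -10.3  11.5] y [-7.6  2.8  8.5]
-52 7 x [-11.8  -9.2   8.3] y [-5.1  5.6  7.4]
-48 4 x [-11.4  -9.2  -6.6] y [2.4 3.4 6.5]
-44 3 x [-9.1 -2.1  7.6] y [4.4 4.5 4.8]
-40 3 x [-9.3 -3.2  8.4] y [3.9 4.3 4.9]
-32 12 x [-14.5  -5.4   1.3] y [2.  5.6 8.2]
```

Call:
play_rows:
  deltas:
    - {"x": -0.3,"y": 0,"z": 0,"ax": 0,"ay": 0,"az": 0}
    - {"x": -0.6,"y": 0,"z": 0,"ax": 0,"ay": 0,"az": 0}
    - {"x": -0.7,"y": 0,"z": 0,"ax": 0,"ay": 0,"az": 0}
    - {"x": -0.75,"y": 0,"z": 0,"ax": 0,"ay": 0,"az": 0}
    - {"x": -0.8,"y": 0,"z": 0,"ax": 0,"ay": 0,"az": 0}
    - {"x": -0.85,"y": 0,"z": 0,"ax": 0,"ay": 0,"az": 0}
    - {"x": -0.9,"y": 0,"z": 0,"ax": 0,"ay": 0,"az": 0}
    - {"x": -0.9,"y": 0,"z": 0,"ax": 0,"ay": 0,"az": 0}

```text
clock: 13.62
tool_pos: [467.4, 189.3, 87.5]
eef_rot: [0.821, 0.571, 0.0, -0.0]
force: [-0.3, 4.3, 2.0]
gripper_width: 0.7
gripper_force: 1.7
```

```bash
python3 - <<'E'
from chk import *
for i in range(3): st(); c=arm.capture("side")
for cam in ("wrist","side"): c=chk("L",cam)
E
```

```text
13.62 [467.4 189.3  87.5] [ 8.211e-01  5.707e-01  1.000e-04 -0.000e+00] F [-0.26  4.28  1.97] 0.7
13.68 [467.4 189.2  87.5] [8.211e-01 5.707e-01 1.000e-04 0.000e+00] F [-0.24  2.91  1.97] 0.5
13.72 [467.4 189.2  87.5] [8.211e-01 5.707e-01 1.000e-04 0.000e+00] F [0.2  4.42 1.82] 0.8
wrist cand 166 [473.1 198.8 139.2]
side cand 49 [465.4 177.4 139.9]
peg 0.38 [576.1  78.  143.5] theta -2.52 r 124.4
```

Call:
play_rows:
  deltas:
    - {"x": -0.14,"y": -0.07,"z": 0,"ax": 0,"ay": 0,"az": -0.05}
    - {"x": -0.286,"y": -0.126,"z": 0,"ax": 0,"ay": 0,"az": -0.1}
    - {"x": -0.43,"y": -0.18,"z": 0,"ax": 0,"ay": 0,"az": -0.15}
    - {"x": -0.584,"y": -0.222,"z": 0,"ax": 0,"ay": 0,"az": -0.2}
    - {"x": -0.584,"y": -0.222,"z": 0,"ax": 0,"ay": 0,"az": -0.2}

```text
clock: 14.6
tool_pos: [463.4, 184.2, 87.4]
eef_rot: [0.76, 0.65, 0.0, 0.0]
force: [1.2, 3.2, 1.2]
gripper_width: 0.7
gripper_force: 1.4
```

```bash
python3 - <<'E'
from chk import *
for i in range(2): st(); c=arm.capture("side")
c=chk("L","side");save(c,"L4.png")
for d in arm.spot_point("knob_left",c)[:2]: print(w(c,d["centre"]).round(1),d["conf"])
E
```

```text
14.6 [463.4 184.2  87.4] [7.603e-01 6.496e-01 0.000e+00 4.000e-04] F [1.19 3.16 1.21] 0.7
14.65 [463.4 184.2  87.4] [7.603e-01 6.495e-01 0.000e+00 4.000e-04] F [1.4  1.59 1.03] 0.6
side cand 43 [462.4 168.8 139.9]
peg 0.7 [462.1 169.7 127.4] theta -0.05 r 26.7
[490.8 166.7 100. ] 0.56
[ 560.9 -213.3    0.7] 0.25
```

Call:
play_rows:
  deltas:
    - {"x": -0.14,"y": -0.07,"z": 0,"ax": 0,"ay": 0,"az": -0.05}
    - {"x": -0.286,"y": -0.126,"z": 0,"ax": 0,"ay": 0,"az": -0.1}
    - {"x": -0.43,"y": -0.18,"z": 0,"ax": 0,"ay": 0,"az": -0.15}
    - {"x": -0.584,"y": -0.222,"z": 0,"ax": 0,"ay": 0,"az": -0.2}
    - {"x": -0.584,"y": -0.222,"z": 0,"ax": 0,"ay": 0,"az": -0.2}

```text
clock: 15.48
tool_pos: [460.0, 178.8, 87.2]
eef_rot: [0.692, 0.722, -0.0, 0.0]
force: [0.4, 2.2, 1.2]
gripper_width: 0.7
gripper_force: 0.8
```

```bash
python3 - <<'E'
from chk import *
for i in range(2): st(); c=arm.capture("side")
c=chk("L","side");save(c,"L5.png")
P,C=cloud(c)
# catch: bright points behind dials, caddy frame
R2=np.array([[np.cos(yaw),-np.sin(yaw)],[np.sin(yaw),np.cos(yaw)]])
for n in "LR":
    q=(P[:,:2]-K[n])@R2; m=(q[:,0]>30)&(q[:,0]<75)&(abs(q[:,1])<14)&(P[:,2]>100)&(P[:,2]<118)&(C.min(1)>130)
    print(n,m.sum(),np.percentile(q[m,0],[2,25,50,75,98]).round(1), P[m][:,2].mean().round(1))
E
```

```text
15.47 [460.  178.8  87.2] [ 6.917e-01  7.222e-01 -3.000e-04  2.000e-04] F [0.42 2.2  1.2 ] 0.7
15.53 [459.9 178.8  87.2] [ 6.918e-01  7.221e-01 -3.000e-04  0.000e+00] F [1.45 2.03 0.63] 0.4
side cand 41 [460.8 163.2 139.4]
peg 0.57 [461.3 162.6 128.5] theta -0.31 r 27.6
L 23 [41.9 47.3 60.4 64.3 68.2] 116.7
R 42 [43.6 47.8 62.8 67.5 71.5] 115.6
```

Call:
play_rows:
  deltas:
    - {"x": -0.034,"y": -0.017,"z": 0,"ax": 0,"ay": 0,"az": -0.012}
    - {"x": -0.067,"y": -0.034,"z": 0,"ax": 0,"ay": 0,"az": -0.024}
    - {"x": -0.067,"y": -0.034,"z": 0,"ax": 0,"ay": 0,"az": -0.024}

```text
clock: 16.05
tool_pos: [459.5, 178.3, 87.1]
eef_rot: [0.683, 0.731, -0.0, -0.0]
force: [0.5, 2.0, -0.9]
gripper_width: 0.9
gripper_force: 0.8
```

Call:
play_rows:
  deltas:
    - {"x": -0.034,"y": -0.017,"z": 0,"ax": 0,"ay": 0,"az": -0.012}
    - {"x": -0.067,"y": -0.034,"z": 0,"ax": 0,"ay": 0,"az": -0.024}
    - {"x": -0.067,"y": -0.034,"z": 0,"ax": 0,"ay": 0,"az": -0.024}

```text
clock: 16.42
tool_pos: [459.3, 177.6, 87.2]
eef_rot: [0.674, 0.739, -0.0, -0.0]
force: [0.7, 2.0, -0.7]
gripper_width: -0.0
gripper_force: 0.8
```

Call:
play_rows:
  deltas:
    - {"x": -0.034,"y": -0.017,"z": 0,"ax": 0,"ay": 0,"az": -0.012}
    - {"x": -0.067,"y": -0.034,"z": 0,"ax": 0,"ay": 0,"az": -0.024}
    - {"x": -0.067,"y": -0.034,"z": 0,"ax": 0,"ay": 0,"az": -0.024}

```text
clock: 16.8
tool_pos: [459.0, 176.8, 87.3]
eef_rot: [0.665, 0.747, -0.0, 0.0]
force: [0.4, 1.2, -0.5]
gripper_width: 0.5
gripper_force: 0.4
```

Call:
play_rows:
  deltas:
    - {"x": -0.034,"y": -0.017,"z": 0,"ax": 0,"ay": 0,"az": -0.012}
    - {"x": -0.067,"y": -0.034,"z": 0,"ax": 0,"ay": 0,"az": -0.024}
    - {"x": -0.067,"y": -0.034,"z": 0,"ax": 0,"ay": 0,"az": -0.024}

```text
clock: 17.18
tool_pos: [459.0, 176.0, 87.5]
eef_rot: [0.656, 0.755, -0.0, 0.0]
force: [0.0, 0.2, 0.7]
gripper_width: 0.2
gripper_force: 0.0
```

The force has fallen to nothing, so the dial may have run ahead into its catch. I'll check the catch with a camera.

```bash
cat > cat.py <<'E'
from chk import *
def catch(cams=("side","scene")):
  R2=np.array([[np.cos(yaw),-np.sin(yaw)],[np.sin(yaw),np.cos(yaw)]])
  for cam in cams:
    c=arm.capture(cam);P,C=cloud(c)
    for n in "LR":
        q=(P[:,:2]-K[n])@R2; m=(q[:,0]>30)&(q[:,0]<80)&(abs(q[:,1])<14)&(P[:,2]>100)&(P[:,2]<122)&(C.min(1)>130)
        if m.sum(): print(cam,n,m.sum(),np.percentile(q[m,0],[2,25,50,75,98]).round(1))
E
python3 - <<'E'
from cat import *
st();catch()
c=chk("L","side");save(c,"L6.png")
E
```

```text
17.18 [459.  176.   87.5] [ 6.559e-01  7.549e-01 -1.000e-04  2.000e-04] F [0.02 0.19 0.67] 0.2
side L 28 [36.8 40.  44.9 48.3 61.4]
side R 48 [43.9 48.4 61.5 67.  71.3]
scene L 37 [32.7 40.5 54.7 61.5 70.3]
scene R 38 [46.6 61.3 65.8 68.9 71. ]
side cand 45 [461.3 160.3 140. ]
peg 0.72 [458.3 160.9 129.5] theta -0.35 r 30.8
```

The left catch has sprung back by 7 mm, while the right one is unchanged. Next is the right dial: retreat, rise, cross over and come down on its right side.

Call:
play_rows:
  deltas:
    - {"x": 1.0,"y": 0,"z": 0,"ax": 0,"ay": 0,"az": 0}
    - {"x": 1.5,"y": 0,"z": -1,"ax": 0,"ay": 0,"az": 0}
    - {"x": 1.5,"y": 0,"z": -5,"ax": 0,"ay": 0,"az": 0}
    - {"x": 1.0,"y": 0,"z": -8,"ax": 0,"ay": 0,"az": 0.08}
    - {"x": -4,"y": -1.5,"z": -8,"ax": 0,"ay": 0,"az": 0.08}
    - {"x": -9,"y": -3,"z": -8,"ax": 0,"ay": 0,"az": 0.08}
    - {"x": -14,"y": -4.7,"z": -8,"ax": 0,"ay": 0,"az": 0.08}
    - {"x": -17.7,"y": -4.7,"z": -8,"ax": 0,"ay": 0,"az": 0.08}
    - {"x": -17.7,"y": -4.7,"z": -7,"ax": 0,"ay": 0,"az": 0.08}
    - {"x": -17.7,"y": -4.7,"z": -4,"ax": 0,"ay": 0,"az": 0.08}
    - {"x": -17.7,"y": -4.7,"z": -1,"ax": 0,"ay": 0,"az": 0.08}
    - {"x": -17.7,"y": -4.7,"z": 0,"ax": 0,"ay": 0,"az": 0.08}
    - {"x": -17.7,"y": -4.7,"z": 0,"ax": 0,"ay": 0,"az": 0.08}

```text
clock: 19.0
tool_pos: [436.7, -4.8, 87.0]
eef_rot: [0.685, 0.728, -0.0, -0.001]
force: [-0.3, -0.3, -0.1]
gripper_width: 0.7
gripper_force: 0.0
```

```bash
python3 - <<'E'
from cat import *
s=st();t=np.array(s["tool_pos"]);R=Ro.from_quat(s["eef_rot"]).as_matrix()
catch()
for cam in ("wrist","side"):
    c=chk("R",cam)
E
```

```text
19.0 [436.7  -4.8  87. ] [ 6.852e-01  7.284e-01 -3.000e-04 -6.000e-04] F [-0.31 -0.25 -0.12] 0.7
side L 4 [60.3 60.4 61.5 62.6 62.7]
side R 43 [44.4 48.8 60.8 66.2 70.2]
scene L 37 [33.4 43.2 58.2 62.3 71.6]
scene R 30 [49.5 61.8 66.6 68.9 70.9]
wrist cand 591 [437.   14.  139.6]
peg 0.65 [434.7  19.2 125.2] theta -0.18 r 29.0
side cand 5 [442.7  -9.6 138.6]
peg 0.72 [434.6  20.7 127.1] theta -0.13 r 29.2
```

Call:
play_rows:
  deltas:
    - {"x": 0.3,"y": 0,"z": 0,"ax": 0,"ay": 0,"az": 0}
    - {"x": 0.5,"y": 0,"z": 0,"ax": 0,"ay": 0,"az": 0}
    - {"x": 0.6,"y": 0,"z": 0,"ax": 0,"ay": 0,"az": 0}
    - {"x": 0.7,"y": 0,"z": 0,"ax": 0,"ay": 0,"az": 0}
    - {"x": 0.8,"y": 0,"z": 0,"ax": 0,"ay": 0,"az": 0}
    - {"x": 0.8,"y": 0,"z": 0,"ax": 0,"ay": 0,"az": 0}

```text
clock: 20.05
tool_pos: [436.5, 2.4, 87.4]
eef_rot: [0.686, 0.728, -0.0, -0.0]
force: [-1.5, -2.9, 2.9]
gripper_width: 0.7
gripper_force: 1.4
```

Call:
play_rows:
  deltas:
    - {"x": 0.14,"y": -0.07,"z": 0,"ax": 0,"ay": 0,"az": 0.05}
    - {"x": 0.286,"y": -0.126,"z": 0,"ax": 0,"ay": 0,"az": 0.1}
    - {"x": 0.43,"y": -0.18,"z": 0,"ax": 0,"ay": 0,"az": 0.15}
    - {"x": 0.584,"y": -0.222,"z": 0,"ax": 0,"ay": 0,"az": 0.2}
    - {"x": 0.584,"y": -0.222,"z": 0,"ax": 0,"ay": 0,"az": 0.2}

```text
clock: 20.68
tool_pos: [433.9, 8.3, 87.3]
eef_rot: [0.755, 0.656, -0.0, -0.0]
force: [-2.3, -2.2, 1.5]
gripper_width: 0.5
gripper_force: 1.2
```

```bash
python3 - <<'E'
from cat import *
for i in range(2): st(); arm.capture("side")
for cam in ("wrist","side"):
    c=chk("R",cam)
E
```

```text
20.68 [433.9   8.3  87.3] [ 7.546e-01  6.562e-01 -0.000e+00 -2.000e-04] F [-2.26 -2.19  1.55] 0.5
20.73 [433.9   8.3  87.3] [ 7.545e-01  6.563e-01  0.000e+00 -2.000e-04] F [-1.55 -2.09  0.67] 0.2
wrist cand 550 [436.7  24.5 140.2]
peg 0.79 [438.7  25.1 128.1] theta 0.05 r 25.6
side cand 25 [ 4.361e+02 -3.000e-01  1.390e+02]
peg 0.91 [434.9  27.5 125.3] theta 0.1 r 29.9
```

Call:
play_rows:
  deltas:
    - {"x": 0.14,"y": -0.07,"z": 0,"ax": 0,"ay": 0,"az": 0.05}
    - {"x": 0.286,"y": -0.13,"z": 0,"ax": 0,"ay": 0,"az": 0.1}
    - {"x": 0.43,"y": -0.185,"z": 0,"ax": 0,"ay": 0,"az": 0.15}
    - {"x": 0.59,"y": -0.235,"z": 0,"ax": 0,"ay": 0,"az": 0.2}
    - {"x": 0.59,"y": -0.235,"z": 0,"ax": 0,"ay": 0,"az": 0.2}

```text
clock: 21.6
tool_pos: [432.3, 14.3, 87.2]
eef_rot: [0.816, 0.578, -0.0, -0.0]
force: [-1.1, -1.4, 1.2]
gripper_width: 0.3
gripper_force: 1.4
```

Call:
play_rows:
  deltas:
    - {"x": 0.034,"y": -0.018,"z": 0,"ax": 0,"ay": 0,"az": 0.012}
    - {"x": 0.067,"y": -0.036,"z": 0,"ax": 0,"ay": 0,"az": 0.024}
    - {"x": 0.067,"y": -0.036,"z": 0,"ax": 0,"ay": 0,"az": 0.024}

```text
clock: 21.98
tool_pos: [432.2, 15.1, 87.2]
eef_rot: [0.823, 0.567, -0.0, -0.0]
force: [-1.8, -2.9, 1.3]
gripper_width: 0.6
gripper_force: 1.4
```

```bash
python3 - <<'E'
from cat import *
for i in range(2): st(); arm.capture("side")
for cam in ("wrist","side"):
    c=chk("R",cam)
catch()
E
```

```text
21.98 [432.2  15.1  87.2] [ 8.234e-01  5.675e-01 -2.000e-04 -2.000e-04] F [-1.85 -2.89  1.28] 0.6
22.02 [432.2  15.1  87.2] [ 8.234e-01  5.675e-01 -2.000e-04 -2.000e-04] F [-2.37 -1.88  1.37] 0.6
wrist cand 549 [438.4  30.3 140.1]
peg 0.86 [435.1  32.8 130.3] theta 0.27 r 31.6
side cand 42 [435.4  10.6 138.7]
peg 0.9 [440.7  30.7 127.4] theta 0.28 r 25.6
side L 4 [60.2 60.3 61.5 62.7 62.9]
side R 45 [44.4 49.  62.9 67.2 71.3]
scene L 35 [33.9 40.4 53.6 61.8 71.1]
scene R 30 [58.4 62.4 66.  68.3 71. ]
```

Call:
play_rows:
  deltas:
    - {"x": 0.034,"y": -0.018,"z": 0,"ax": 0,"ay": 0,"az": 0.012}
    - {"x": 0.067,"y": -0.036,"z": 0,"ax": 0,"ay": 0,"az": 0.024}
    - {"x": 0.067,"y": -0.036,"z": 0,"ax": 0,"ay": 0,"az": 0.024}

```text
clock: 22.75
tool_pos: [432.2, 15.8, 87.3]
eef_rot: [0.83, 0.557, -0.0, -0.0]
force: [-2.6, -2.6, 0.2]
gripper_width: 0.7
gripper_force: 1.4
```

Call:
play_rows:
  deltas:
    - {"x": 0.034,"y": -0.018,"z": 0,"ax": 0,"ay": 0,"az": 0.012}
    - {"x": 0.067,"y": -0.036,"z": 0,"ax": 0,"ay": 0,"az": 0.024}
    - {"x": 0.067,"y": -0.036,"z": 0,"ax": 0,"ay": 0,"az": 0.024}

```text
clock: 23.12
tool_pos: [432.1, 16.6, 87.3]
eef_rot: [0.837, 0.547, -0.0, -0.0]
force: [-2.7, -2.4, -0.4]
gripper_width: 0.4
gripper_force: 1.5
```

Call:
play_rows:
  deltas:
    - {"x": 0.03,"y": -0.016,"z": 0,"ax": 0,"ay": 0,"az": 0.011}
    - {"x": 0.06,"y": -0.033,"z": 0,"ax": 0,"ay": 0,"az": 0.022}
    - {"x": 0.06,"y": -0.033,"z": 0,"ax": 0,"ay": 0,"az": 0.022}

```text
clock: 23.5
tool_pos: [432.1, 17.3, 87.3]
eef_rot: [0.843, 0.538, -0.0, -0.0]
force: [-3.2, -1.8, -0.0]
gripper_width: 0.7
gripper_force: 1.6
```

Call:
play_rows:
  deltas:
    - {"x": 0.03,"y": -0.016,"z": 0,"ax": 0,"ay": 0,"az": 0.011}
    - {"x": 0.06,"y": -0.033,"z": 0,"ax": 0,"ay": 0,"az": 0.022}
    - {"x": 0.06,"y": -0.033,"z": 0,"ax": 0,"ay": 0,"az": 0.022}

```text
clock: 23.88
tool_pos: [432.0, 18.0, 87.3]
eef_rot: [0.849, 0.529, -0.0, -0.0]
force: [-4.5, -2.0, 0.1]
gripper_width: 0.2
gripper_force: 1.6
```

Call:
play_rows:
  deltas:
    - {"x": 0.03,"y": -0.023,"z": 0,"ax": 0,"ay": 0,"az": 0.011}
    - {"x": 0.06,"y": -0.045,"z": 0,"ax": 0,"ay": 0,"az": 0.022}
    - {"x": 0.06,"y": -0.045,"z": 0,"ax": 0,"ay": 0,"az": 0.022}

```text
clock: 24.25
tool_pos: [432.0, 18.7, 87.3]
eef_rot: [0.854, 0.52, 0.0, 0.0]
force: [-2.9, -2.6, -1.0]
gripper_width: 0.8
gripper_force: 1.6
```

Call:
play_rows:
  deltas:
    - {"x": 0.03,"y": -0.02,"z": 0,"ax": 0,"ay": 0,"az": 0.011}
    - {"x": 0.06,"y": -0.04,"z": 0,"ax": 0,"ay": 0,"az": 0.022}
    - {"x": 0.06,"y": -0.04,"z": 0,"ax": 0,"ay": 0,"az": 0.022}

```text
clock: 24.62
tool_pos: [432.0, 19.4, 87.4]
eef_rot: [0.86, 0.51, 0.0, 0.0]
force: [-2.3, -2.7, -0.9]
gripper_width: 0.5
gripper_force: 1.6
```

Call:
play_rows:
  deltas:
    - {"x": 0.03,"y": -0.02,"z": 0,"ax": 0,"ay": 0,"az": 0.011}
    - {"x": 0.06,"y": -0.04,"z": 0,"ax": 0,"ay": 0,"az": 0.022}
    - {"x": 0.06,"y": -0.04,"z": 0,"ax": 0,"ay": 0,"az": 0.022}

```text
clock: 25.0
tool_pos: [432.0, 20.1, 87.4]
eef_rot: [0.866, 0.501, 0.0, 0.0]
force: [-2.1, -2.3, -0.8]
gripper_width: 0.6
gripper_force: 1.7
```

Call:
play_rows:
  deltas:
    - {"x": 0.03,"y": -0.02,"z": 0,"ax": 0,"ay": 0,"az": 0.011}
    - {"x": 0.06,"y": -0.04,"z": 0,"ax": 0,"ay": 0,"az": 0.022}
    - {"x": 0.06,"y": -0.04,"z": 0,"ax": 0,"ay": 0,"az": 0.022}

```text
clock: 25.38
tool_pos: [432.0, 20.9, 87.4]
eef_rot: [0.871, 0.491, 0.0, 0.0]
force: [-0.5, -2.5, -1.9]
gripper_width: 0.2
gripper_force: 1.3
```

Call:
play_rows:
  deltas:
    - {"x": 0.03,"y": -0.018,"z": 0,"ax": 0,"ay": 0,"az": 0.011}
    - {"x": 0.06,"y": -0.036,"z": 0,"ax": 0,"ay": 0,"az": 0.022}
    - {"x": 0.06,"y": -0.036,"z": 0,"ax": 0,"ay": 0,"az": 0.022}

```text
clock: 25.75
tool_pos: [431.9, 21.6, 87.4]
eef_rot: [0.876, 0.481, 0.0, 0.0]
force: [-1.6, -2.4, -1.7]
gripper_width: 0.6
gripper_force: 1.2
```

```bash
python3 - <<'E'
from cat import *
st();catch();chk("R","wrist")
E
```

```text
25.75 [431.9  21.6  87.4] [8.765e-01 4.815e-01 2.000e-04 0.000e+00] F [-1.64 -2.37 -1.75] 0.6
side L 3 [60.2 60.3 60.4 61.6 62.7]
side R 45 [44.  48.6 60.7 67.1 71.2]
scene L 34 [31.9 40.8 52.4 61.  71.5]
scene R 34 [47.1 61.1 65.6 68.1 70.6]
wrist cand 554 [440.9  35.1 140.1]
peg 0.8 [438.6  39.5 128. ] theta 0.5 r 32.1
```

Call:
play_rows:
  deltas:
    - {"x": 0.034,"y": -0.021,"z": 0,"ax": 0,"ay": 0,"az": 0.012}
    - {"x": 0.067,"y": -0.042,"z": 0,"ax": 0,"ay": 0,"az": 0.024}
    - {"x": 0.067,"y": -0.042,"z": 0,"ax": 0,"ay": 0,"az": 0.024}

```text
clock: 26.32
tool_pos: [431.9, 22.3, 87.4]
eef_rot: [0.882, 0.471, 0.0, 0.0]
force: [-0.6, -2.4, -1.3]
gripper_width: 0.5
gripper_force: 1.3
```

Call:
play_rows:
  deltas:
    - {"x": 0.034,"y": -0.02,"z": 0,"ax": 0,"ay": 0,"az": 0.012}
    - {"x": 0.067,"y": -0.04,"z": 0,"ax": 0,"ay": 0,"az": 0.024}
    - {"x": 0.067,"y": -0.04,"z": 0,"ax": 0,"ay": 0,"az": 0.024}

```text
clock: 26.7
tool_pos: [431.9, 23.1, 87.4]
eef_rot: [0.888, 0.46, 0.0, 0.0]
force: [-0.6, -3.0, -0.9]
gripper_width: 0.3
gripper_force: 1.3
```

Call:
play_rows:
  deltas:
    - {"x": 0.034,"y": -0.02,"z": 0,"ax": 0,"ay": 0,"az": 0.012}
    - {"x": 0.067,"y": -0.04,"z": 0,"ax": 0,"ay": 0,"az": 0.024}
    - {"x": 0.067,"y": -0.04,"z": 0,"ax": 0,"ay": 0,"az": 0.024}

```text
clock: 27.08
tool_pos: [432.0, 23.8, 87.4]
eef_rot: [0.893, 0.45, 0.0, 0.0]
force: [-0.4, -3.3, -0.6]
gripper_width: 0.6
gripper_force: 1.3
```

Call:
play_rows:
  deltas:
    - {"x": 0.034,"y": -0.018,"z": 0,"ax": 0,"ay": 0,"az": 0.012}
    - {"x": 0.067,"y": -0.036,"z": 0,"ax": 0,"ay": 0,"az": 0.024}
    - {"x": 0.067,"y": -0.036,"z": 0,"ax": 0,"ay": 0,"az": 0.024}

```text
clock: 27.45
tool_pos: [432.1, 24.6, 87.4]
eef_rot: [0.899, 0.439, 0.0, 0.0]
force: [0.5, -2.6, -0.8]
gripper_width: 0.7
gripper_force: 1.4
```

Call:
play_rows:
  deltas:
    - {"x": 0.034,"y": -0.016,"z": 0,"ax": 0,"ay": 0,"az": 0.012}
    - {"x": 0.067,"y": -0.032,"z": 0,"ax": 0,"ay": 0,"az": 0.024}
    - {"x": 0.067,"y": -0.032,"z": 0,"ax": 0,"ay": 0,"az": 0.024}

```text
clock: 27.82
tool_pos: [432.2, 25.4, 87.4]
eef_rot: [0.904, 0.428, 0.0, -0.0]
force: [-0.2, -2.8, -0.9]
gripper_width: 0.3
gripper_force: 1.4
```

Call:
play_rows:
  deltas:
    - {"x": 0.034,"y": -0.018,"z": 0,"ax": 0,"ay": 0,"az": 0.012}
    - {"x": 0.067,"y": -0.036,"z": 0,"ax": 0,"ay": 0,"az": 0.024}
    - {"x": 0.067,"y": -0.036,"z": 0,"ax": 0,"ay": 0,"az": 0.024}

```text
clock: 28.2
tool_pos: [432.3, 26.1, 87.4]
eef_rot: [0.909, 0.417, 0.0, -0.0]
force: [-1.6, -3.0, -0.3]
gripper_width: 0.2
gripper_force: 1.5
```

Call:
play_rows:
  deltas:
    - {"x": 0.034,"y": -0.018,"z": 0,"ax": 0,"ay": 0,"az": 0.012}
    - {"x": 0.067,"y": -0.036,"z": 0,"ax": 0,"ay": 0,"az": 0.024}
    - {"x": 0.067,"y": -0.036,"z": 0,"ax": 0,"ay": 0,"az": 0.024}

```text
clock: 28.58
tool_pos: [432.5, 26.9, 87.4]
eef_rot: [0.914, 0.406, 0.0, -0.0]
force: [0.1, -4.0, -0.1]
gripper_width: 0.7
gripper_force: 1.5
```

Call:
play_rows:
  deltas:
    - {"x": 0.034,"y": -0.018,"z": 0,"ax": 0,"ay": 0,"az": 0.012}
    - {"x": 0.067,"y": -0.036,"z": 0,"ax": 0,"ay": 0,"az": 0.024}
    - {"x": 0.067,"y": -0.036,"z": 0,"ax": 0,"ay": 0,"az": 0.024}

```text
clock: 28.95
tool_pos: [432.7, 27.7, 87.4]
eef_rot: [0.919, 0.395, 0.0, -0.0]
force: [-1.4, -3.0, -0.2]
gripper_width: 0.5
gripper_force: 1.3
```

Call:
play_rows:
  deltas:
    - {"x": 0.034,"y": -0.018,"z": 0,"ax": 0,"ay": 0,"az": 0.012}
    - {"x": 0.067,"y": -0.036,"z": 0,"ax": 0,"ay": 0,"az": 0.024}
    - {"x": 0.067,"y": -0.036,"z": 0,"ax": 0,"ay": 0,"az": 0.024}

```text
clock: 29.32
tool_pos: [432.9, 28.4, 87.4]
eef_rot: [0.923, 0.384, 0.0, -0.0]
force: [-0.4, -2.0, -0.8]
gripper_width: 0.5
gripper_force: 1.1
```

Call:
play_rows:
  deltas:
    - {"x": 0.034,"y": -0.018,"z": 0,"ax": 0,"ay": 0,"az": 0.012}
    - {"x": 0.067,"y": -0.036,"z": 0,"ax": 0,"ay": 0,"az": 0.024}
    - {"x": 0.067,"y": -0.036,"z": 0,"ax": 0,"ay": 0,"az": 0.024}

```text
clock: 29.7
tool_pos: [433.0, 29.1, 87.4]
eef_rot: [0.928, 0.373, -0.0, -0.0]
force: [-0.6, -2.5, 0.8]
gripper_width: -0.0
gripper_force: 1.3
```

Call:
play_rows:
  deltas:
    - {"x": 0.034,"y": -0.018,"z": 0,"ax": 0,"ay": 0,"az": 0.012}
    - {"x": 0.067,"y": -0.036,"z": 0,"ax": 0,"ay": 0,"az": 0.024}
    - {"x": 0.067,"y": -0.036,"z": 0,"ax": 0,"ay": 0,"az": 0.024}

```text
clock: 30.08
tool_pos: [433.3, 29.8, 87.4]
eef_rot: [0.932, 0.362, -0.0, -0.0]
force: [-1.2, -2.0, -0.5]
gripper_width: 0.4
gripper_force: 1.5
```

```bash
python3 - <<'E'
from cat import *
st();catch(("side",));chk("R","wrist")
E
```

```text
30.07 [433.3  29.8  87.4] [ 0.9322  0.3619 -0.     -0.    ] F [-1.2  -1.98 -0.48] 0.4
side L 21 [37.8 42.5 47.  49.9 62.7]
side R 45 [44.2 49.  60.8 67.1 71.4]
wrist cand 555 [445.4  40.4 140.2]
peg 0.71 [441.9  43.7 127. ] theta 0.67 r 32.6
```

Call:
play_rows:
  deltas:
    - {"x": 0.036,"y": -0.02,"z": 0,"ax": 0,"ay": 0,"az": 0.013}
    - {"x": 0.073,"y": -0.039,"z": 0,"ax": 0,"ay": 0,"az": 0.026}
    - {"x": 0.073,"y": -0.039,"z": 0,"ax": 0,"ay": 0,"az": 0.026}

```text
clock: 30.6
tool_pos: [433.6, 30.7, 87.3]
eef_rot: [0.937, 0.35, 0.0, -0.0]
force: [-1.3, -1.8, 0.2]
gripper_width: 0.7
gripper_force: 1.3
```

Call:
play_rows:
  deltas:
    - {"x": 0.036,"y": -0.02,"z": 0,"ax": 0,"ay": 0,"az": 0.013}
    - {"x": 0.073,"y": -0.039,"z": 0,"ax": 0,"ay": 0,"az": 0.026}
    - {"x": 0.073,"y": -0.039,"z": 0,"ax": 0,"ay": 0,"az": 0.026}

```text
clock: 30.98
tool_pos: [433.9, 31.5, 87.4]
eef_rot: [0.941, 0.338, 0.0, -0.0]
force: [-1.8, -0.9, -0.1]
gripper_width: 0.6
gripper_force: 1.0
```

Call:
play_rows:
  deltas:
    - {"x": 0.036,"y": -0.02,"z": 0,"ax": 0,"ay": 0,"az": 0.013}
    - {"x": 0.073,"y": -0.039,"z": 0,"ax": 0,"ay": 0,"az": 0.026}
    - {"x": 0.073,"y": -0.039,"z": 0,"ax": 0,"ay": 0,"az": 0.026}

```text
clock: 31.35
tool_pos: [434.2, 32.2, 87.4]
eef_rot: [0.946, 0.325, 0.0, -0.0]
force: [-1.8, 0.0, -0.3]
gripper_width: 0.4
gripper_force: 1.0
```

```bash
python3 - <<'E'
from cat import *
for i in range(2): st();catch(("side",))
E
```

```text
31.35 [434.2  32.2  87.4] [ 9.456e-01  3.253e-01  1.000e-04 -1.000e-04] F [-1.78  0.04 -0.25] 0.4
side L 26 [36.8 40.4 44.9 49.2 62.8]
side R 43 [43.7 47.3 60.5 65.1 69.6]
31.4 [434.2  32.2  87.4] [ 9.456e-01  3.254e-01  1.000e-04 -1.000e-04] F [-1.55 -1.31  1.  ] 0.1
side L 26 [36.9 40.6 45.  49.1 62.9]
side R 42 [43.4 47.2 60.5 65.1 69.5]
```

Call:
play_rows:
  deltas:
    - {"x": 0.03,"y": -0.017,"z": 0,"ax": 0,"ay": 0,"az": 0.011}
    - {"x": 0.06,"y": -0.034,"z": 0,"ax": 0,"ay": 0,"az": 0.022}
    - {"x": 0.06,"y": -0.034,"z": 0,"ax": 0,"ay": 0,"az": 0.022}

```text
clock: 31.82
tool_pos: [434.5, 32.8, 87.4]
eef_rot: [0.949, 0.315, 0.0, -0.0]
force: [-3.0, -1.1, 0.3]
gripper_width: 0.1
gripper_force: 0.9
```

```bash
python3 - <<'E'
from cat import *
for i in range(2): st();catch(("side",))
E
```

```text
31.82 [434.5  32.8  87.4] [ 9.491e-01  3.149e-01  0.000e+00 -1.000e-04] F [-2.99 -1.08  0.26] 0.1
side L 26 [36.9 39.9 44.5 47.6 61.7]
side R 42 [43.5 47.2 56.1 65.2 69.6]
31.88 [434.5  32.8  87.4] [ 9.491e-01  3.149e-01  0.000e+00 -1.000e-04] F [-1.    0.19  0.63] 0.8
side L 27 [36.9 40.1 44.7 48.8 62.8]
side R 43 [43.7 47.2 60.4 65.1 69.6]
```

Call:
play_rows:
  deltas:
    - {"x": 0.034,"y": -0.018,"z": 0,"ax": 0,"ay": 0,"az": 0.012}
    - {"x": 0.067,"y": -0.036,"z": 0,"ax": 0,"ay": 0,"az": 0.024}
    - {"x": 0.067,"y": -0.036,"z": 0,"ax": 0,"ay": 0,"az": 0.024}

```text
clock: 32.3
tool_pos: [434.8, 33.5, 87.3]
eef_rot: [0.953, 0.303, 0.0, -0.0]
force: [-2.6, -1.1, 0.9]
gripper_width: 0.2
gripper_force: 0.9
```

Call:
play_rows:
  deltas:
    - {"x": 0.034,"y": -0.018,"z": 0,"ax": 0,"ay": 0,"az": 0.012}
    - {"x": 0.067,"y": -0.036,"z": 0,"ax": 0,"ay": 0,"az": 0.024}
    - {"x": 0.067,"y": -0.036,"z": 0,"ax": 0,"ay": 0,"az": 0.024}

```text
clock: 32.67
tool_pos: [435.2, 34.1, 87.3]
eef_rot: [0.956, 0.292, 0.0, 0.0]
force: [-2.0, -0.4, 0.5]
gripper_width: 0.7
gripper_force: 0.8
```

Call:
play_rows:
  deltas:
    - {"x": 0.034,"y": -0.018,"z": 0,"ax": 0,"ay": 0,"az": 0.012}
    - {"x": 0.067,"y": -0.036,"z": 0,"ax": 0,"ay": 0,"az": 0.024}
    - {"x": 0.067,"y": -0.036,"z": 0,"ax": 0,"ay": 0,"az": 0.024}

```text
clock: 33.05
tool_pos: [435.6, 34.8, 87.4]
eef_rot: [0.96, 0.281, 0.0, -0.0]
force: [-2.3, -0.2, 0.5]
gripper_width: 1.1
gripper_force: 0.6
```

Call:
play_rows:
  deltas:
    - {"x": 0.036,"y": -0.02,"z": 0,"ax": 0,"ay": 0,"az": 0.013}
    - {"x": 0.073,"y": -0.039,"z": 0,"ax": 0,"ay": 0,"az": 0.026}
    - {"x": 0.073,"y": -0.039,"z": 0,"ax": 0,"ay": 0,"az": 0.026}

```text
clock: 33.42
tool_pos: [436.5, 35.5, 87.7]
eef_rot: [0.963, 0.268, 0.001, 0.0]
force: [-0.1, -0.5, 0.2]
gripper_width: 0.5
gripper_force: 0.0
```

```bash
python3 - <<'E'
from cat import *
st();catch(("side","scene","wrist"));chk("R","wrist")
E
```

```text
33.42 [436.5  35.5  87.7] [9.634e-01 2.680e-01 7.000e-04 2.000e-04] F [-0.1  -0.46  0.22] 0.5
side L 26 [37.  39.9 44.8 47.6 61.6]
side R 44 [37.5 42.1 45.9 50.  62.7]
scene L 35 [33.6 41.9 55.  61.9 70.8]
scene R 36 [37.3 42.1 52.2 61.5 63.6]
wrist L 138 [35.3 36.1 37.4 39.  42. ]
wrist R 841 [35.9 40.5 45.4 50.2 64.8]
wrist cand 568 [450.2  43.8 140.1]
peg 0.66 [485.6 168.2 104.7] theta 1.55 r 150.3
```

The right catch has now sprung back too: its tip went from 71 to 63 mm and the force is zero. Next I retreat, rise and go to the bar.

Call:
play_rows:
  deltas:
    - {"x": -0.8,"y": 0,"z": 0,"ax": 0,"ay": 0,"az": 0}
    - {"x": -1.5,"y": 0,"z": 0,"ax": 0,"ay": 0,"az": 0}
    - {"x": -1.5,"y": 0,"z": -5,"ax": 0,"ay": 0,"az": 0}
    - {"x": -1.5,"y": 0,"z": -10,"ax": 0,"ay": 0,"az": 0}

```text
clock: 34.17
tool_pos: [421.9, 27.5, 187.8]
eef_rot: [0.963, 0.268, -0.001, -0.0]
force: [0.8, -0.8, 0.6]
gripper_width: 0.2
gripper_force: 0.0
```

Call:
play_rows:
  deltas:
    - {"x": 3,"y": 0.5,"z": 0,"ax": 0,"ay": 0,"az": -0.15}
    - {"x": 6,"y": 1,"z": 0,"ax": 0,"ay": 0,"az": -0.3}
    - {"x": 9,"y": 2,"z": 0,"ax": 0,"ay": 0,"az": -0.45}
    - {"x": 12,"y": 3,"z": 0,"ax": 0,"ay": 0,"az": -0.6}
    - {"x": 15.3,"y": 3.3,"z": 0,"ax": 0,"ay": 0,"az": -0.75}
    - {"x": 15.3,"y": 3.3,"z": 0,"ax": 0,"ay": 0,"az": -0.86}
    - {"x": 15.3,"y": 3.3,"z": 0,"ax": 0,"ay": 0,"az": -0.86}
  gripper: 4

```text
clock: 35.05
tool_pos: [570.9, 78.3, 187.1]
eef_rot: [0.764, 0.645, -0.0, -0.0]
force: [-0.5, 0.2, 0.5]
gripper_width: 40.1
gripper_force: 0.0
```

```bash
python3 - <<'E'
from cat import *
s=st();t=np.array(s["tool_pos"]);R=Ro.from_quat(s["eef_rot"]).as_matrix();catch(("side",))
c=arm.capture("wrist");P,C=cloud(c);h=P[:,2]
m=(h>136)&(h<155)&(abs(P[:,0]-572)<30)&(abs(P[:,1]-78)<70);q=P[m]
print("bar",m.sum(),q.mean(0).round(1),cv2.minAreaRect(q[:,:2].astype(np.float32)))
for n in("side","scene"):
    c2=arm.capture(n);P,C=cloud(c2);h=P[:,2];m=(h>136)&(h<152)&(abs(P[:,0]-572)<20)&(abs(P[:,1]-78)<55);q=P[m]
    print(n,m.sum(),q.mean(0).round(1) if m.sum() else "", [w(c2,d["centre"]).round(1) for d in arm.spot_point("pull_mid",c2)[:1]])
E
```

```text
35.05 [570.9  78.3 187.1] [ 7.644e-01  6.448e-01 -3.000e-04 -2.000e-04] F [-0.55  0.15  0.54] 40.1
side L 26 [36.8 39.9 44.6 47.7 61.5]
side R 38 [37.4 40.5 44.5 47.4 51.6]
bar 1048 [573.6  82.  146.1] ((572.8902587890625, 78.70117950439453), (97.71549987792969, 9.711418151855469), 80.60671997070312)
side 124 [571.9  68.2 146.3] [array([573.1,  75.2, 137.8])]
scene 144 [574.8  73.6 143.8] [array([574.6,  79.9, 136.3])]
```

Call:
play_rows:
  deltas:
    - {"x": 0,"y": 0.18,"z": 4,"ax": 0,"ay": 0,"az": 0}
    - {"x": 0,"y": 0.18,"z": 7,"ax": 0,"ay": 0,"az": 0}
    - {"x": 0,"y": 0.18,"z": 9.3,"ax": 0,"ay": 0,"az": 0}
    - {"x": 0,"y": 0.18,"z": 9.9,"ax": 0,"ay": 0,"az": 0}
    - {"x": 0,"y": 0.18,"z": 9.9,"ax": 0,"ay": 0,"az": 0}

```text
clock: 35.98
tool_pos: [573.0, 78.2, 88.7]
eef_rot: [0.764, 0.645, 0.0, 0.0]
force: [0.2, -0.7, 0.5]
gripper_width: 40.1
gripper_force: 0.0
```

Call:
play_rows:
  deltas:
    - {"x": 0,"y": 0,"z": 0,"ax": 0,"ay": 0,"az": 0}
    - {"x": 0,"y": 0,"z": 0,"ax": 0,"ay": 0,"az": 0}
    - {"x": 0,"y": 0,"z": 0,"ax": 0,"ay": 0,"az": 0}
    - {"x": 0,"y": 0,"z": 0,"ax": 0,"ay": 0,"az": 0}
    - {"x": 0,"y": 0,"z": 0,"ax": 0,"ay": 0,"az": 0}
    - {"x": 0,"y": 0,"z": 0,"ax": 0,"ay": 0,"az": 0}
  gripper: 0
  squeeze: 15

```text
clock: 36.72
tool_pos: [573.3, 78.2, 88.8]
eef_rot: [0.764, 0.645, 0.0, 0.0]
force: [-0.2, 0.3, 0.8]
gripper_width: 9.6
gripper_force: 15.0
```

Call:
play_rows:
  deltas:
    - {"x": 0,"y": 0.2,"z": -0.42,"ax": 0,"ay": 0,"az": 0}
    - {"x": 0,"y": 0.42,"z": -0.83,"ax": 0,"ay": 0,"az": 0}
    - {"x": 0,"y": 0.67,"z": -1.23,"ax": 0,"ay": 0,"az": 0}
    - {"x": 0,"y": 0.93,"z": -1.61,"ax": 0,"ay": 0,"az": 0}
    - {"x": 0,"y": 0.93,"z": -1.61,"ax": 0,"ay": 0,"az": 0}

```text
clock: 37.35
tool_pos: [581.7, 76.8, 105.0]
eef_rot: [0.764, 0.645, -0.0, -0.0]
force: [-3.4, 2.0, -0.8]
gripper_width: 9.5
gripper_force: 15.0
```

Call:
play_rows:
  deltas:
    - {"x": 0,"y": 0.28,"z": -0.38,"ax": 0,"ay": 0,"az": 0}
    - {"x": 0,"y": 0.57,"z": -0.73,"ax": 0,"ay": 0,"az": 0}
    - {"x": 0,"y": 0.89,"z": -1.08,"ax": 0,"ay": 0,"az": 0}
    - {"x": 0,"y": 1.22,"z": -1.4,"ax": 0,"ay": 0,"az": 0}
    - {"x": 0,"y": 1.57,"z": -1.71,"ax": 0,"ay": 0,"az": 0}
    - {"x": 0,"y": 1.93,"z": -2.0,"ax": 0,"ay": 0,"az": 0}
    - {"x": 0,"y": 2.31,"z": -2.28,"ax": 0,"ay": 0,"az": 0}
    - {"x": 0,"y": 2.7,"z": -2.53,"ax": 0,"ay": 0,"az": 0}
    - {"x": 0,"y": 3.11,"z": -2.76,"ax": 0,"ay": 0,"az": 0}
    - {"x": 0,"y": 3.52,"z": -2.97,"ax": 0,"ay": 0,"az": 0}
    - {"x": 0,"y": 3.52,"z": -2.97,"ax": 0,"ay": 0,"az": 0}

```text
clock: 38.72
tool_pos: [617.8, 70.8, 137.5]
eef_rot: [0.764, 0.645, 0.001, 0.001]
force: [-6.1, 0.0, 7.8]
gripper_width: 9.3
gripper_force: 15.0
```

Call:
play_rows:
  deltas:
    - {"x": 0,"y": 0.43,"z": -0.19,"ax": 0,"ay": 0,"az": 0}
    - {"x": 0,"y": 0.86,"z": -0.36,"ax": 0,"ay": 0,"az": 0}
    - {"x": 0,"y": 1.3,"z": -0.51,"ax": 0,"ay": 0,"az": 0}
    - {"x": 0,"y": 1.75,"z": -0.64,"ax": 0,"ay": 0,"az": 0}
    - {"x": 0,"y": 2.2,"z": -0.75,"ax": 0,"ay": 0,"az": 0}
    - {"x": 0,"y": 2.66,"z": -0.83,"ax": 0,"ay": 0,"az": 0}
    - {"x": 0,"y": 3.12,"z": -0.88,"ax": 0,"ay": 0,"az": 0}
    - {"x": 0,"y": 3.58,"z": -0.92,"ax": 0,"ay": 0,"az": 0}
    - {"x": 0,"y": 3.58,"z": -0.92,"ax": 0,"ay": 0,"az": 0}

```text
clock: 39.85
tool_pos: [653.9, 64.5, 145.2]
eef_rot: [0.764, 0.645, 0.001, 0.001]
force: [-2.0, -0.1, 5.5]
gripper_width: 9.1
gripper_force: 15.0
```

Call:
play_rows:
  deltas:
    - {"x": 0,"y": 0,"z": 0,"ax": 0,"ay": 0,"az": 0}
    - {"x": 0,"y": 0,"z": 0,"ax": 0,"ay": 0,"az": 0}
    - {"x": 0,"y": 0,"z": 0,"ax": 0,"ay": 0,"az": 0}
  gripper: 2.2

```text
clock: 40.22
tool_pos: [652.0, 64.6, 142.9]
eef_rot: [0.764, 0.645, -0.0, 0.0]
force: [1.0, 0.6, 0.3]
gripper_width: 21.8
gripper_force: 0.0
```

Call:
play_rows:
  deltas:
    - {"x": 0,"y": 0,"z": -1,"ax": 0,"ay": 0,"az": 0}
    - {"x": 0,"y": 0,"z": -3,"ax": 0,"ay": 0,"az": 0}
    - {"x": 0,"y": 0,"z": -7,"ax": 0,"ay": 0,"az": 0}
    - {"x": 0,"y": 0,"z": -12,"ax": 0,"ay": 0,"az": 0}
    - {"x": 0,"y": 0,"z": -12,"ax": 0,"ay": 0,"az": 0}
    - {"x": 0,"y": 0,"z": -12,"ax": 0,"ay": 0,"az": 0}

```text
clock: 40.98
tool_pos: [652.2, 64.8, 264.6]
eef_rot: [0.764, 0.645, 0.001, 0.001]
force: [0.7, -0.6, -1.1]
gripper_width: 21.8
gripper_force: 0.0
```

```bash
python3 - <<'E'
from cat import *
st();catch();c=arm.capture("side");save(c,"end.png")
for d in arm.spot_point("pull_mid",c)[:1]: print(w(c,d["centre"]).round(1),d["conf"])
E
```

```text
40.98 [652.2  64.8 264.6] [7.639e-01 6.453e-01 7.000e-04 5.000e-04] F [ 0.66 -0.6  -1.08] 21.8
side L 21 [37.  39.8 42.7 47.2 50.1]
side R 41 [37.5 40.4 44.9 49.1 62.8]
scene L 3 [33.8 34.7 35.8 39.2 42.4]
scene R 4 [36.9 38.4 39.  39.3 40. ]
[653.1  63.3 195.5] 0.48
```

View pics/end.png

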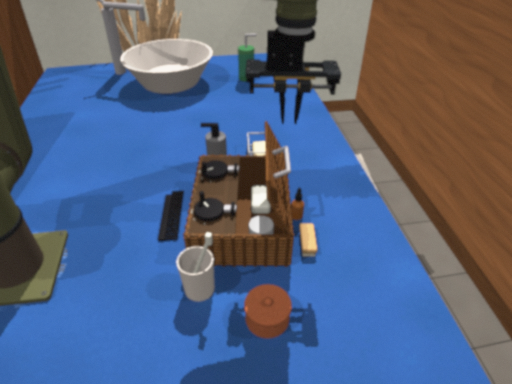

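The picture shows the flap standing open at about (275,160), with the gripper clear above it near (290,100) and the other things in their places. Handing in.

```bash
python3 -c "
from plant import arm
print(arm.hand_in())"
```

```text
the job is handed in; nothing more can be done
None
```

I handed the job in with both catches sprung back, the left dial at about -0.4 rad (2 is -0.7) and the right at about 0.9 rad (4 is 0.7), the flap left standing open at about 1.1 rad, the gripper clear and the bystanders in place in the last picture; no verdict was returned.

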